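# Key a loose crank onto its inclined shaft

### The job

The crank's hub is loose on its inclined square shaft. Take the headed taper key from the wooden rack, set it thin end first into the gap between shaft and hub and let go of it, then tap the key in with the steel drift until the hub's play is fully taken up and the key is tight. Stand the drift back upright on the bench and leave the other tools and parts where they are.

Things in the scene. Friction and masses are not known exactly. Their poses are not given: they have to be found in the camera images.
- key: Steel taper key with a gib head, 136 mm long, standing head up in one of three rack slots. Origin at the thin end; +z along the key to the head. Shank z 0 to 96 mm, 20 mm wide (y -10 to 10). Straight side: plane x = -11 mm. Tapered side: x = -1 mm at the thin end, rising 1 in 8 to x = +11 mm under the head (10 to 22 mm thick). About 0.35 kg.
- key_head (a point): Centre of the flat top of the key's head, at x 4, y 0, z 136 mm of the key. The head is a block 30 x 30 mm and 40 mm high (key x -11 to 19, y -15 to 15, z 96 to 136), best held across its y faces. At the start its underside rests on the rack's top, 100 mm above the bench; lift 100 mm to clear the slot. The rack's other two slots are 58 or 116 mm away along key x.
- shaft: Fixed square steel shaft, 36 x 36 mm, on a green housing, leaning 0.49 rad (28 degrees) from vertical towards the robot. Origin: centre of its free end, flush with the hub's face. +z outward along the shaft, +x level from the shaft towards the key gap, +y down the slope. Hub block: x -40 to 62, y -38 to 38, z -60 to 0 mm; crank arm towards -x, its handle at x = -137 mm, top 52 mm above the face.
- gap (a point): Mouth of the key gap in the hub's face, 29 mm along +x from the shaft's end centre; axes as the shaft's. The gap runs from the shaft's flat, x = -11 mm here, to the hub's tapered wall, x = 4.25 mm + the play value at the face, leaning 1 in 8 towards the shaft going down; 23 mm wide in y. The key goes in with its x, y, z along these axes and its origin on this z axis, or up to 3 mm to +x.
- gap_floor (a point): Surface of the housing below the gap, 98 mm under the gap's mouth. The hub is 60 mm thick, below that the gap is free. Set in loosely, the key stops with its thin end about 42 mm + 8 x the play value below the hub's face; when tight, 82 to 90 mm below it, the underside of its head about 6 to 14 mm above the face.
- hub (a joint): Play of the loose hub already taken up, m: its shift along the shaft's +x. Starts at 0 to 0.002; hard stop at 0.005, when its far wall bears on the shaft: the key is tight. Held by friction (7 N), stays where left. The key wedges it along, 1 mm for about 8 mm of key. Driving takes some 5 to 20 N along the shaft, sharply more when tight.
- drift: Steel drift standing upright on the bench: round foot 38 mm across and 25 mm high, narrowing by 30 mm height to a round grip 26 mm across, top at 100 mm. Origin: centre of the foot's flat underside, the face that taps; +z up to the grip's top. About 0.45 kg.
- drift_grip (a point): Middle of the drift's grip, 65 mm above its underside, on its axis.
- straight_bar: Plain headless steel bar 18 x 18 x 130 mm standing in the rack; not the key. Origin: centre of its underside.
- round_pin: Plain round steel pin, 18 mm across, 125 mm long, standing in the rack; not the key. Origin: centre of its underside.
- screwdriver: Screwdriver lying on the bench between housing and rack; leave it. Origin under its middle.
- hammer: Hammer lying beyond the rack; leave it. Origin under its middle.
- wrench: Steel wrench lying at the right; leave it. Origin under its middle.
- oil: Closed aluminium oil can, 60 mm across, 110 mm high, at the left; leave it. Origin: centre of its underside.
- brush: Bench brush lying at the left; leave it. Origin under its middle.
- offcut: Aluminium offcut 110 x 50 x 22 mm at the right; leave it. Origin: centre of its underside.

How it is judged:
By the outcome, as a careful person would: the job done as asked, in the order asked, and still so for the second after the job is handed in, with the robot touching nothing.
It also fails if it takes over 72 s, if anything falls off the work surface, if the arm or the gripper's body presses on something with over 40 N, if the wrist force passes 120 N, or if a joint passes its speed limit or range.

### The arm

A 6-joint arm with a two-finger parallel gripper is mounted at the origin on the work surface. World frame = base frame: x ahead of the robot, y to its left, z up, the work surface at z = 0. Lengths are in mm, angles in degrees, forces in N, time in s.
With the tool pointing down it reaches from about 300 to 850 mm from the base axis. Payload 4.2 kg.
Tool frame: the origin (TCP) lies between the finger pads; the fingertips stand ahead of it and the grasp point (between the pads) lies 8 mm behind it (env.tip_reach is the x of the fingertips in the tool frame, in mm); x points along the fingers, y is the direction in which the jaws open and shut, and the axes are right-handed (so a half turn about x gives the same grasp; the last joint's range is limited). The gripper opens to 91 mm and grips with 3 to 60 N. Pads are 32 mm wide; open, the fingers measure 118 mm over their backs; the gripper's body (76 mm by 178 mm) begins 60 mm behind the grasp point.
Start: joints at [70.245, 18.312, 89.639, -0, 72.044, -1.146], TCP at [183.496, 544.951, 224.976] pointing down, gripper open.
Joint ranges: [-177.97, 177.97], [-48.28, 115.42], [12.27, 149.76], [-77.06, 257.06], [2.81, 150.46], [-146.56, 146.56]. Speed limits (degrees/s): [147.25, 147.25, 180, 180, 180, 180].

### API

Orientations are given as [roll, pitch, yaw] about the fixed x, y, z axes, in that order (R = Rz(yaw) Ry(pitch) Rx(roll)).
In Python, from workcell import env, cams gives the robot as it stands.
- The arm moves only by the tool arm_command, never from a script. Its argument "deltas" is a list of rows, each a list of 3 entries, a list of its own where there are three numbers: the opening, from 0 (shut) to 1 (fully open), then the shift along the world's x, y, z in mm, then the turn about the world's z in rad. A call has 1 to 20 rows; each row is the pose to reach, as a shift and turn from the pose commanded when the call began; what a row does not reach only later rows make up. A row lasts 1/10 s, in which the tool goes at most 50 mm and 8.59 degrees, less where a joint would pass 70% of its speed; a pose out of reach is approached as far as the arm can. A call with a gripper value outside its range is refused whole. The fingers move at their own pace and stop on an object; "grip_force" is the grip in N (left out, the last holds). Time passes only in rows, so rows that repeat a pose let the fingers close. It gives the time, the measured TCP pose, the force and the opening at its end, in the units of the state.
- env.state(): the state, without advancing time (a new reading comes with each control period).
- cams.grab_frame(name): name is "scene" or "top" or "wrist"; returns a dict with "img" (400x640x3 uint8, red, green, blue), "K" (3x3 intrinsics, pixels), "rvec" (rotation vector, rad) and "tvec" (3), from world to camera coordinates, as OpenCV has them. Camera axes: x right, y down, z forward; pixel columns grow to the right and rows downward; lengths in mm; the calibration is good to about 2 mm. The wrist camera is an equidistant fisheye: a pixel r from the principal point sees the ray r / f radians off the axis. A picture is of the moment at which its call begins. There is no depth.
- env.job_done(): hands the job in, once; it reports no verdict.
Trained networks look in a picture, given as the dict that the camera call returned (one of the last four; its "shot" number tells which), for a name from the list of things; names that differ only in an ending like _2 or _b are one class to them, and where a whole thing is asked for, a point or a joint stands for the part that bears it (a point fixed in the world has none). Each returns a list of dicts, best first, with "conf" (0 to 1); they miss things now and then, are a little off and sometimes report something else, mostly with a low value. They report only what shows in the picture. A call takes as long as a camera call.
- cams.silhouettes(picture, name): "region" (400x640 bool, what is visible of it) and "centre" ([column, row] in pixels, amid what is visible of it).
The state is a dict: "time_s": time; "qpos": joint angles; "qvel": joint speeds; "effort": joint torques, N m; "ee_pos": TCP position; "ee_rot": TCP orientation; "force": force on the tool from outside, world axes, zero at the start; "torque": the same for the moment, N m; "gripper_width": finger opening in mm.
Only numpy, scipy, OpenCV 4.12 (cv2) and the standard library are available. Lean on these libraries where they do the work, as an engineer would, in place of code of your own. Each camera call takes 0.05 s, during which the arm holds its last target.

## Working session

There is one attempt and no reset: what is moved stays moved. The work goes in short steps, Python scripts to look and compute and a tool call to move; the robot and the scene stay as the last step left them, time stands still between calls to the robot, and variables do not carry over. Pictures are saved under pics/ and viewed, and the job is handed in when it is done.

Besides the shell and the picture viewer there is one more tool, called after "Emit:" in YAML: its name, and indented under it one key for each argument. arm_command: Moves the arm, as the interface text tells. Its arguments: {"type":"object","properties":{"deltas":{"type":"array","items":{"type":"array"}},"grip_force":{"type":"number"}},"required":["deltas"]}

```bash
mkdir -p pics; ls
cat > h.py <<'E'
import numpy as np, cv2
from workcell import env, cams
def save(n,name,crop=None,sc=1):
    f=cams.grab_frame(n); im=f["img"][:,:,::-1].copy()
    if crop: im=im[crop[1]:crop[3],crop[0]:crop[2]]
    if sc!=1: im=cv2.resize(im,None,fx=sc,fy=sc,interpolation=cv2.INTER_CUBIC)
    cv2.imwrite(f"pics/{name}.png",im); return f
def proj(f,P):
    P=np.atleast_2d(np.float64(P))
    R=cv2.Rodrigues(np.float64(f["rvec"]))[0]; c=P@R.T+np.ravel(f["tvec"])
    return (c[:,:2]/c[:,2:])@np.diag([f["K"][0][0],f["K"][1][1]])+[f["K"][0][2],f["K"][1][2]]
def ray(f,uv):
    R=cv2.Rodrigues(np.float64(f["rvec"]))[0]; K=np.float64(f["K"])
    d=R.T@np.linalg.inv(K)@[uv[0],uv[1],1]; o=-R.T@np.ravel(f["tvec"]); return o,d/np.linalg.norm(d)
def atz(f,uv,z):
    o,d=ray(f,uv); return o+d*(z-o[2])/d[2]
def tri(l):
    A=np.zeros((3,3));b=np.zeros(3)
    for o,d in l:
        M=np.eye(3)-np.outer(d,d);A+=M;b+=M@o
    X=np.linalg.solve(A,b); return X,[float(np.linalg.norm((np.eye(3)-np.outer(d,d))@(X-o))) for o,d in l]
E
python3 - <<'E'
from h import *
s=env.state();print(s, env.tip_reach)
fs={}
for n in ["scene","top","wrist"]:
    fs[n]=save(n,n+"0"); f=fs[n];print(n,np.round(np.float64(f["K"]),1).tolist(),np.ravel(f["rvec"]),np.ravel(f["tvec"]))
import pickle;pickle.dump(fs,open("f0.pkl","wb"))
for n in ["scene","top"]:
  for k in ["key","shaft","hub","drift","straight_bar","round_pin","screwdriver","oil"]:
    for r in cams.silhouettes(fs[n],k)[:2]:
      ys,xs=np.nonzero(r["region"]);print(n,k,round(r["conf"],2),np.round(r["centre"],1),xs.min(),xs.max(),ys.min(),ys.max())
E
```

```text
pics
{'time_s': 0.0, 'qpos': array([ 7.02473683e+01,  1.83522217e+01,  8.97071542e+01, -1.92751382e-03,
        7.20445778e+01, -1.14655566e+00]), 'qvel': array([ 0.02436634,  0.002925  , -0.00030908,  0.01167644, -0.02682299,
       -0.02620732]), 'effort': array([-6.34901662e-04, -4.12461913e+01, -2.31970274e+01,  7.25970813e-02,
        4.58347437e-02, -1.82303966e-04]), 'ee_pos': array([183.30673377, 544.47477243, 224.10938733]), 'ee_rot': array([ -90.13661614,   89.89603017, -108.74209633]), 'force': array([ 0.11119691, -0.07876358, -0.50931169]), 'torque': array([0.04706787, 0.00910211, 0.00370627]), 'gripper_width': 91.2180354438079} 11.0
scene [[503.3, 0.0, 326.2], [0.0, 503.3, 199.2], [0.0, 0.0, 1.0]] [ 1.36960521  2.24278357 -0.87442008] [ 236.1307262  -321.08001466 1775.21935642]
top [[381.8, 0.0, 310.6], [0.0, 381.8, 197.1], [0.0, 0.0, 1.0]] [ 2.13343623 -2.0894932   0.21735049] [  14.73211731  600.70773323 1089.8183481 ]
wrist [[309.7, 0.0, 318.3], [0.0, 309.7, 199.1], [0.0, 0.0, 1.0]] [-2.34335423 -1.68539778 -0.25351965] [-574.04131825  -33.29588242  391.96765713]
scen
[... 249 characters left out ...]
189.9] 358 372 171 202
scene drift 0.56 [249.4 182.6] 207 282 142 211
scene straight_bar 0.63 [365.1 187.7] 359 371 171 202
scene straight_bar 0.4 [412.9 242.4] 405 414 234 248
scene screwdriver 0.62 [332.1 219.9] 310 344 203 254
scene screwdriver 0.23 [205.7 151.9] 196 212 138 166
scene oil 0.55 [478.2 224.8] 464 494 202 243
top key 0.57 [242.4 189.2] 235 248 185 197
top shaft 0.77 [377.4 178.2] 347 429 160 197
top hub 0.56 [381.2 181.3] 348 428 160 196
top drift 0.7 [288.6 251.8] 283 295 247 259
top straight_bar 0.38 [224.5 186.6] 220 226 186 192
top straight_bar 0.33 [376.9 176.6] 349 428 159 195
top screwdriver 0.74 [302.6 214.8] 300 308 171 232
top oil 0.92 [173.1 254.6] 161 191 241 264
```

View pics/scene0.png

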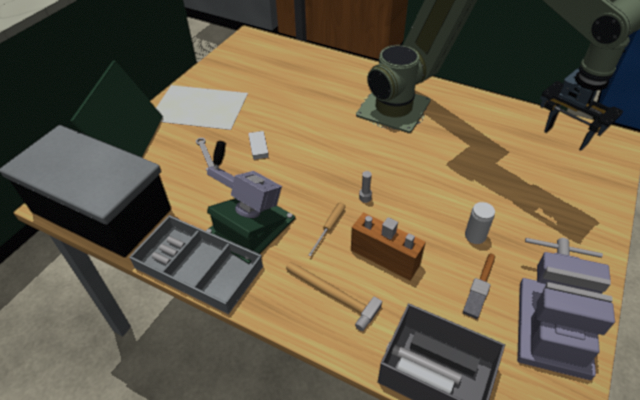

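View pics/top0.png

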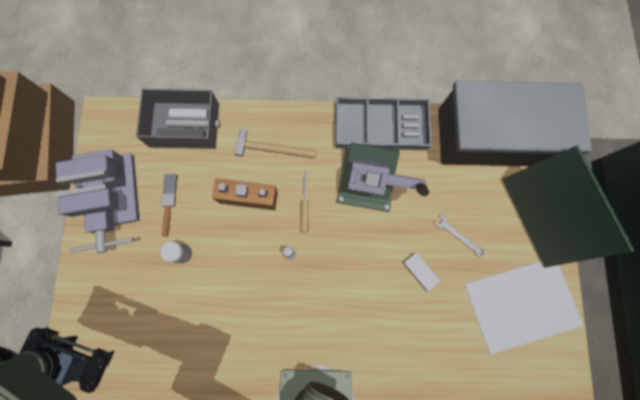

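View pics/wrist0.png

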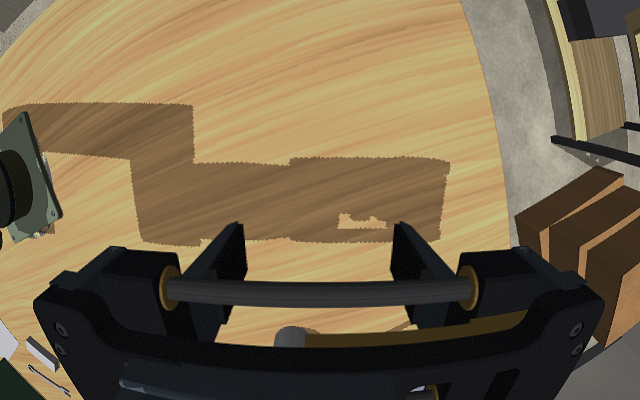

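Run:
```python
from h import *; import pickle
fs=pickle.load(open("f0.pkl","rb"))
a=fs["scene"]["img"][130:290,190:440,::-1];b=fs["top"]["img"][140:270,200:440,::-1]
cv2.imwrite("pics/sz.png",cv2.resize(a,None,fx=3.2,fy=3.2,interpolation=cv2.INTER_CUBIC))
cv2.imwrite("pics/tz.png",cv2.resize(b,None,fx=3.33,fy=3.33,interpolation=cv2.INTER_CUBIC))
for n in fs: print(n, ray(fs[n],(320,200)))
f=fs["top"]
print("drift top",atz(f,(288.5,251.8),90),"rack",[np.round(atz(f,p,100)) for p in [(214,180),(276,185),(272,207),(213,201)]])
print("key top",atz(f,(241,189.5),140))
```

```text
scene (array([1377.88524949,  455.42485726, 1097.39432188]), array([-0.58923264, -0.32455666, -0.73991072]))
top (array([ 363.57599026,   22.70320763, 1189.98651739]), array([ 0.19850061, -0.02090502, -0.97987779]))
wrist (array([103.1522088 , 571.3421556 , 383.66451249]), array([ 0.28421869, -0.0908974 , -0.95444088]))
drift top [433.51267123  86.87398937  90.        ] rack [array([638., 312., 100.]), array([627., 129., 100.]), array([561., 138., 100.]), array([575., 311., 100.])]
key top [601.85674206 223.65787492 140.        ]
```

View pics/sz.png

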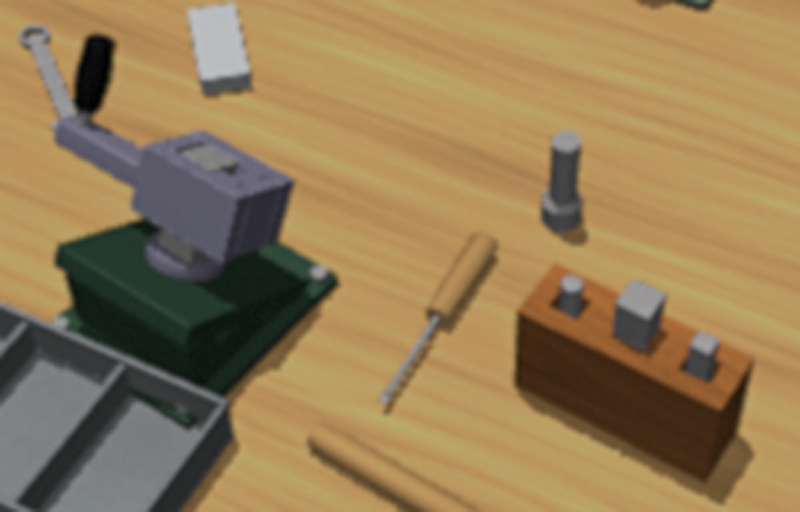

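View pics/tz.png

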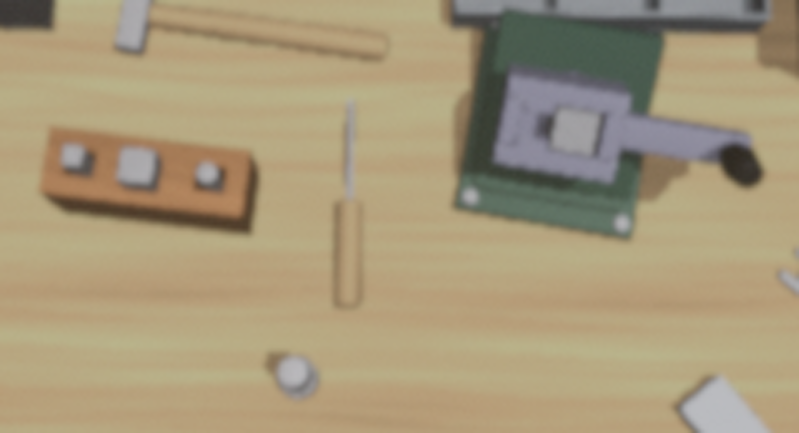

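```bash
cat >> h.py <<'E'
from scipy.spatial.transform import Rotation as Ro
def pose():
    s=env.state(); R=Ro.from_euler("xyz",s["ee_rot"],degrees=True).as_matrix(); return s,R
def fproj(f,P):
    P=np.atleast_2d(np.float64(P)); R=cv2.Rodrigues(np.float64(f["rvec"]))[0]; c=P@R.T+np.ravel(f["tvec"])
    r=np.hypot(c[:,0],c[:,1]); th=np.arctan2(r,c[:,2]); k=(th/r)[:,None]
    return c[:,:2]*k*f["K"][0][0]+[f["K"][0][2],f["K"][1][2]]
def fray(f,uv):
    R=cv2.Rodrigues(np.float64(f["rvec"]))[0]; d=(np.float64(uv)-[f["K"][0][2],f["K"][1][2]])/f["K"][0][0]
    th=np.hypot(*d); v=np.r_[d/th*np.sin(th),np.cos(th)]; return -R.T@np.ravel(f["tvec"]),R.T@v
E
python3 - <<'E'
from h import *; import pickle
s,R=pose();print(R.round(3))
fs=pickle.load(open("f0.pkl","rb"));f=fs["wrist"]
Rc=cv2.Rodrigues(np.float64(f["rvec"]))[0];print("cam pos in tool",R.T@(-Rc.T@np.ravel(f["tvec"])-s["ee_pos"]),"axis",R.T@Rc[2], "xaxis",R.T@Rc[0])
# rough triangulations
S,T=fs["scene"],fs["top"]
for nm,a,b in [("handle top",(190+98/3.2,130+38/3.2),(200+742/3.33,140+165/3.33)),
 ("shaft end",(190+208/3.2,130+158/3.2),(200+575/3.33,140+132/3.33)),
 ("key head",(190+641/3.2,130+297/3.2),(200+137/3.33,140+166/3.33)),("drift top",(190+566/3.2,130+143/3.2),(200+294/3.33,140+374/3.33)),
 ("bar",(190+705/3.2,130+343/3.2),(200+72/3.33,140+154/3.33)),("pin",(190+571/3.2,130+283/3.2),(200+207/3.33,140+172/3.33))]:
  X,e=tri([ray(S,a),ray(T,b)]);print(nm,X.round(1),np.round(e,1))
E
```

```text
[[ 0.     0.319  0.948]
 [ 0.     0.948 -0.319]
 [-1.     0.     0.   ]]
cam pos in tool [-158.68183555   -0.60039406  -84.56614415] axis [ 9.55304557e-01 -8.58493951e-04  2.95622169e-01] xaxis [ 1.16189981e-03  9.99998963e-01 -8.50663967e-04]
handle top [ 598.7 -272.8  201.7] [1.8 1.8]
shaft end [ 636.  -147.2  150. ] [0.7 0.7]
key head [601.5 224.3 136.5] [0.4 0.4]
drift top [431.9  87.4  92.2] [0.1 0.1]
bar [613.2 282.7 126.3] [0.4 0.4]
pin [601.  166.2 121.5] [0. 0.]
```

Emit:
arm_command:
  deltas:
    - [0.6,[190,-335,95],0.11]
    - [0.6,[190,-335,95],0.11]
    - [0.6,[377,-665,95],0.22]
    - [0.6,[377,-665,95],0.22]
    - [0.6,[377,-665,95],0.22]
    - [0.6,[377,-665,95],0.22]
    - [0.6,[377,-665,95],0.22]
    - [0.6,[377,-665,95],0.22]
    - [0.6,[377,-665,95],0.22]
    - [0.6,[377,-665,95],0.22]
    - [0.6,[377,-665,95],0.22]
    - [0.6,[377,-665,95],0.22]
    - [0.6,[377,-665,95],0.22]
    - [0.6,[377,-665,95],0.22]
    - [0.6,[377,-665,95],0.22]
    - [0.6,[377,-665,95],0.22]
    - [0.6,[377,-665,95],0.22]
    - [0.6,[377,-665,95],0.22]
    - [0.6,[377,-665,95],0.22]
    - [0.6,[377,-665,95],0.22]

```text
time_s: 2.95
ee_pos: [559.9, -118.8, 320.3]
ee_rot: [83.7, 90.0, 77.8]
force: [-0.5, 0.0, -0.2]
gripper_width: 54.8
```

Run:
```python
from h import *; import pickle
f=save("wrist","w1"); pickle.dump(f,open("w1.pkl","wb"))
s,R=pose();print(s["time_s"],s["ee_pos"],s["qpos"],s["force"],R.round(3),f.keys())
```

```text
3.0 [ 560.00847213 -118.84438531  320.31132532] [-1.31411840e+01  1.56519030e+01  7.98661795e+01  1.53353351e-02
  8.44721298e+01 -9.72282585e+01] [-0.05907125  0.26695278 -0.00841545] [[ 0.     0.103  0.995]
 [ 0.     0.995 -0.103]
 [-1.     0.     0.   ]] dict_keys(['img', 'K', 'rvec', 'tvec', 'shot'])
```

View pics/w1.png

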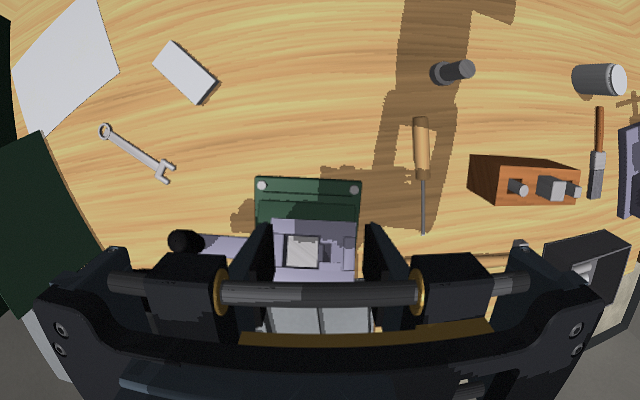

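Run:
```python
from h import *; import pickle
f=pickle.load(open("w1.pkl","rb"))
a=f["img"][170:285,240:380,::-1]
cv2.imwrite("pics/w1z.png",cv2.resize(a,None,fx=5,fy=5,interpolation=cv2.INTER_CUBIC))
a=f["img"][130:230,440:620,::-1]
cv2.imwrite("pics/w1r.png",cv2.resize(a,None,fx=4.4,fy=4.4,interpolation=cv2.INTER_CUBIC))
```

```text
(no output)
```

View pics/w1z.png

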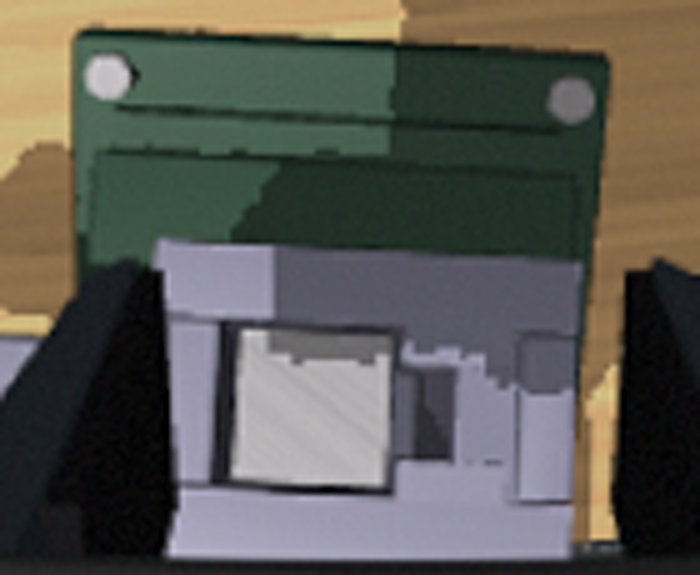

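View pics/w1r.png

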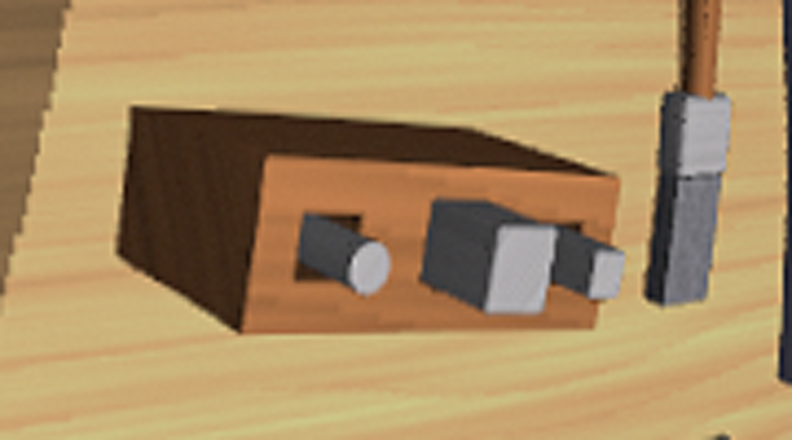

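Run:
```python
from h import *; import pickle
from scipy.optimize import least_squares
f=pickle.load(open("w1.pkl","rb"));fs=pickle.load(open("f0.pkl","rb"))
z=lambda p:np.array(p)/5+[240,170]
L=[((-18,18),(238,328),0),((18,18),(392,333),0),((18,-18),(390,490),0),((-18,-18),(231,483),0),
((-40,38),(157,240),1),((62,38),(583,262),1),((33.25,11.5),(455,368),1),((33.25,-11.5),(453,460),1)]
S,T=fs["scene"],fs["top"]
def frame(v):
    R=Ro.from_euler("ZX",[v[3],0]).as_matrix()
    y=v[3];x=np.array([-np.sin(y),np.cos(y),0]);h=np.array([-np.cos(y),-np.sin(y),0]);zz=h*np.sin(v[5])+np.array([0,0,np.cos(v[5])])
    return np.c_[x,np.cross(zz,x),zz]
def res(v,w=1):
    R=frame(v);o=v[:3];r=[]
    for (x,y),uv,h in L: r+=list((fproj(f,R@[x+h*v[4],y,0]+o)[0]-z(uv))*2)
    r+=list((proj(S,o)[0]-[190+208/3.2,130+158/3.2])*.7*w)+list((proj(T,o)[0]-[200+575/3.33,140+132/3.33])*.7*w)
    r+=[(v[5]-.49)/.01,(v[4]-1)/1]
    return np.array(r)
for w in (1,0):
    q=least_squares(res,[636,-147,150,0,1,.49],args=(w,));print(q.x.round(4),q.cost);print(res(q.x,w).reshape(-1,2).round(2).tolist())
    R=frame(q.x);print(R.round(3).tolist(),"gap",q.x[:3]+R@[29,0,0])
```

```text
[ 6.382354e+02 -1.455573e+02  1.545410e+02 -1.520000e-01  4.813000e-01
  4.907000e-01] 6.564604905172223
[[0.81, 0.23], [0.14, 1.21], [-1.73, -0.65], [0.48, -0.93], [-0.73, 0.06], [-0.48, -0.77], [1.13, -0.68], [0.36, 1.42], [0.09, -0.3], [-0.08, -0.9], [0.07, -0.52]]
[[0.151, -0.872, -0.466], [0.988, 0.134, 0.071], [0.0, -0.471, 0.882]] gap [ 642.62611199 -116.89157431  154.54103884]
[ 6.381799e+02 -1.455418e+02  1.546797e+02 -1.519000e-01  4.708000e-01
  4.907000e-01] 6.102645694687996
[[0.8, 0.24], [0.16, 1.21], [-1.71, -0.62], [0.48, -0.89], [-0.77, 0.05], [-0.45, -0.78], [1.14, -0.67], [0.37, 1.45], [0.0, -0.0], [-0.0, -0.0], [0.07, -0.53]]
[[0.151, -0.872, -0.466], [0.988, 0.133, 0.071], [0.0, -0.471, 0.882]] gap [ 642.56936816 -116.87593931  154.67973217]
```

Run:
```python
from h import *; import pickle
f=pickle.load(open("w1.pkl","rb"));fs=pickle.load(open("f0.pkl","rb"))
def wz(p,z):
    o,d=fray(f,np.array(p)/4.4+[440,130]);return (o+d*(z-o[2])/d[2]).round(1)
print("head",[wz(p,140) for p in [(497,228),(557,227),(542,313),(486,312)]])
print("pin",wz((369,267),125+5),"bar",[wz(p,130) for p in [(597,250),(624,250),(615,297),(588,299)]])
print("rack",[wz(p,100) for p in [(266,155),(619,180),(597,328),(243,331)]], "slotpin",[wz(p,100) for p in [(303,212),(362,214),(297,280)]])
T=fs["top"]
print("top head",[atz(T,np.array(p)/3.33+[200,140],140).round(1) for p in [(119,147),(158,150),(155,186),(117,184)]])
```

```text
head [array([588.8, 209.9, 140. ]), array([590.8, 240. , 140. ]), array([620.4, 237.5, 140. ]), array([617., 209., 140.])]
pin [600.4 162.3 130. ] bar [array([604.3, 274.1, 130. ]), array([605.6, 290. , 130. ]), array([622.9, 288.3, 130. ]), array([622.1, 272.4, 130. ])]
rack [array([569.3, 138.2, 100. ]), array([588.5, 316.2, 100. ]), array([647.3, 313.6, 100. ]), array([628.3, 132.9, 100. ])] slotpin [array([589.4, 154.6, 100. ]), array([592. , 180.6, 100. ]), array([612.7, 154. , 100. ])]
top head [array([617.1, 239.5, 140. ]), array([615.2, 206.2, 140. ]), array([583.9, 207. , 140. ]), array([584.9, 239.2, 140. ])]
```

Emit:
arm_command:
  deltas:
    - [0.55,[-10,340,-30],0]
    - [0.55,[-10,340,-30],0]
    - [0.55,[-10,340,-30],0]
    - [0.55,[-10,340,-30],0]
    - [0.55,[-10,340,-30],0]
    - [0.55,[-10,340,-30],0]
    - [0.55,[-10,340,-30],0]
    - [0.55,[-10,340,-30],0]
    - [0.55,[-10,340,-30],0]
    - [0.55,[-10,340,-30],0]

```text
time_s: 4.0
ee_pos: [550.3, 219.2, 290.3]
ee_rot: [-37.0, 90.0, -43.0]
force: [-0.2, -0.5, -0.0]
gripper_width: 50.3
```

Run:
```python
from h import *; import pickle
f=save("wrist","w2"); pickle.dump(f,open("w2.pkl","wb"))
a=f["img"][150:290,220:420,::-1]
cv2.imwrite("pics/w2z.png",cv2.resize(a,None,fx=4,fy=4,interpolation=cv2.INTER_CUBIC))
s,R=pose();print(s["time_s"],s["ee_pos"],s["qpos"])
```

```text
4.05 [550.4782727  218.86353688 290.4034897 ] [ 2.05822846e+01  1.80829985e+01  8.05915403e+01 -2.29867145e-02
  8.12969372e+01 -6.33458150e+01]
```

View pics/w2z.png

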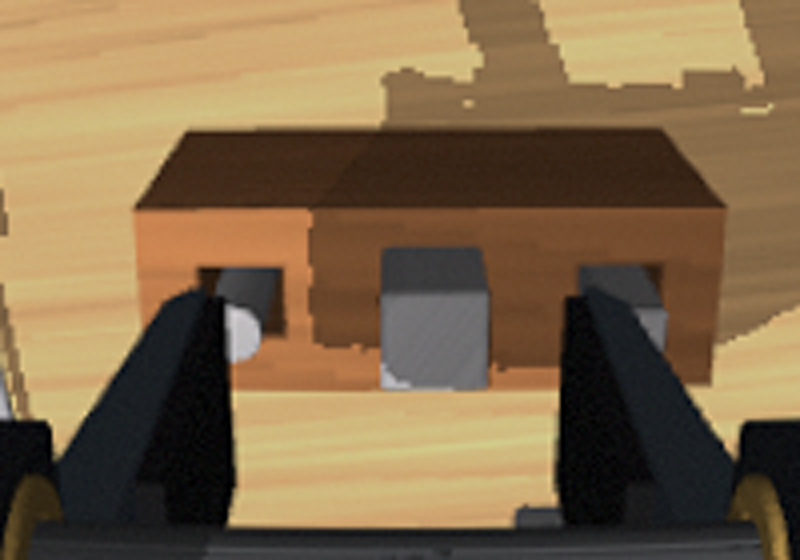

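Run:
```python
from h import *; import pickle
f=pickle.load(open("w2.pkl","rb"))
def wz(p,z):
    o,d=fray(f,np.array(p)/4+[220,150]);return (o+d*(z-o[2])/d[2]).round(1)
h=np.array([wz(p,140) for p in [(382,292),(489,292),(488,388),(381,387)]]);print(h,h.mean(0))
print("rack",[wz(p,100) for p in [(135,207),(725,207)]],"slots",[wz(p,100) for p in [(198,267),(285,267),(580,265),(663,265)]], "under",[wz(p,100) for p in [(386,247),(484,247)]])
```

```text
[[588.  212.  140. ]
 [591.  240.7 140. ]
 [619.7 238.2 140. ]
 [616.2 208.7 140. ]] [603.725 224.9   140.   ]
rack [array([569.1, 139. , 100. ]), array([587.7, 316.4, 100. ])] slots [array([590. , 155.2, 100. ]), array([592.7, 181.7, 100. ]), array([601.4, 270.6, 100. ]), array([604.3, 296.4, 100. ])] under [array([589.4, 212.7, 100. ]), array([592.5, 242. , 100. ])]
```

Emit:
arm_command:
  deltas:
    - [0.55,[53,5,0],0]
    - [0.55,[53,5,-50],0]
    - [0.55,[53,5,-90],0]
    - [0.55,[53,5,-125],0]
    - [0.55,[53,5,-150],0]
    - [0.55,[53,5,-165],0]
    - [0.55,[53,5,-172],0]
    - [0.55,[53,5,-172],0]
    - [0.55,[53,5,-172],0]
    - [0.2,[53,5,-172],0]
    - [0.2,[53,5,-172],0]
    - [0.2,[53,5,-172],0]
    - [0.2,[53,5,-172],0]
    - [0.2,[53,5,-172],0]
  grip_force: 15

```text
time_s: 5.45
ee_pos: [603.8, 225.0, 118.8]
ee_rot: [17.3, 89.9, 11.3]
force: [-0.2, -1.1, 4.4]
gripper_width: 30.3
```

Emit:
arm_command:
  deltas:
    - [0.2,[0,0,15],0]
    - [0.2,[0,0,40],0]
    - [0.2,[0,0,80],0]
    - [0.2,[0,0,120],0]
    - [0.2,[0,0,160],0]
    - [0.2,[0,0,180],0]
    - [0.2,[0,0,190],0]
    - [0.2,[0,0,190],0]
    - [0.2,[0,0,190],0]

```text
time_s: 6.35
ee_pos: [602.8, 224.8, 305.8]
ee_rot: [-156.9, 89.8, -162.9]
force: [-0.6, -0.3, -3.4]
gripper_width: 29.7
```

Run:
```python
from h import *; import pickle
a=save("scene","s3",(340,80,480,260),4);b=save("top","t3",(190,120,330,240),4)
f=save("wrist","w3"); pickle.dump([a,b,f],open("f3.pkl","wb"))
s,R=pose();print(s["time_s"],s["ee_pos"],s["force"],s["gripper_width"])
```

```text
6.5 [602.92974713 224.75126283 305.8442868 ] [-0.27481619 -0.4860733  -3.26295479] 30.17431160191221
```

View pics/s3.png

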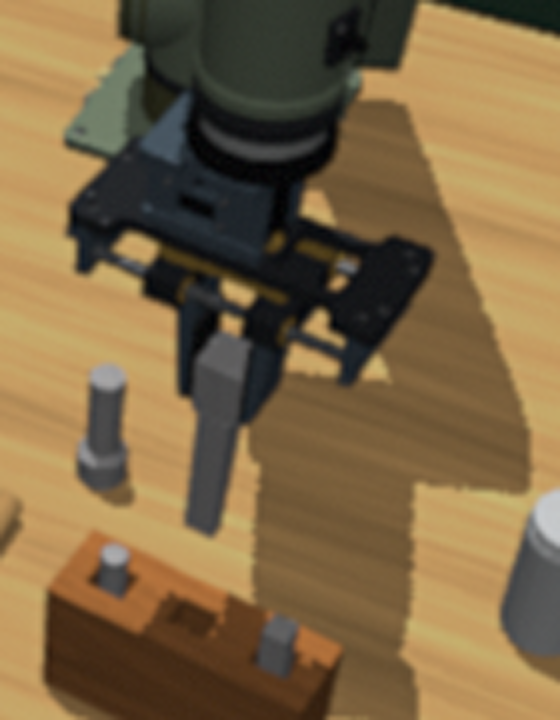

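View pics/w3.png

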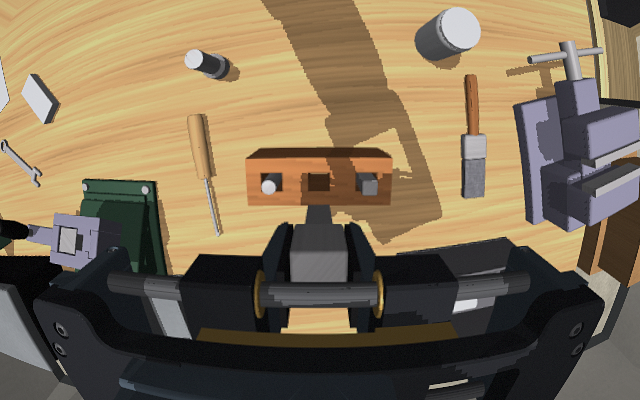

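```bash
cat >> h.py <<'E'
def keypts():
    P=[]
    for y in (-10,10):
        P+=[(-11,y,0),(-1,y,0),(11,y,96),(-11,y,96)]
    for y in (-15,15): P+=[(-11,y,96),(19,y,96),(19,y,136),(-11,y,136)]
    E=[]
    for b in (0,4,8,12): E+=[(b+i,b+(i+1)%4) for i in range(4)]
    E+=[(i,i+4) for i in range(4)]+[(i,i+4) for i in range(8,12)]
    return np.float64(P),E
def drawkey(im,f,R,o,pf,crop,sc,col):
    P,E=keypts(); q=(pf(f,P@R.T+o)-[crop[0],crop[1]])*sc
    for a,b in E: cv2.line(im,tuple(int(v) for v in q[a]),tuple(int(v) for v in q[b]),col,1)
E
python3 - <<'E'
from h import *; import pickle
a,b,f=pickle.load(open("f3.pkl","rb"));s,R=pose()
ty=R[:,1];ims=[]
for sg in (1,-1):
    kx=ty*sg;K=np.c_[kx,np.cross([0,0,1],kx),[0,0,1]]
    head=s["ee_pos"]+[0,0,22-118.8+118.8]; # head top 22 above TCP
    o=head-K@[4,0,136]
    im=cv2.resize(a["img"][140:230,370:420,::-1],None,fx=7,fy=7,interpolation=cv2.INTER_CUBIC)
    drawkey(im,a,K,o,proj,(370,140),7,(0,255,0));ims.append(im)
cv2.imwrite("pics/ck.png",np.hstack(ims)[:600])
E
```

```text
(no output)
```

View pics/ck.png

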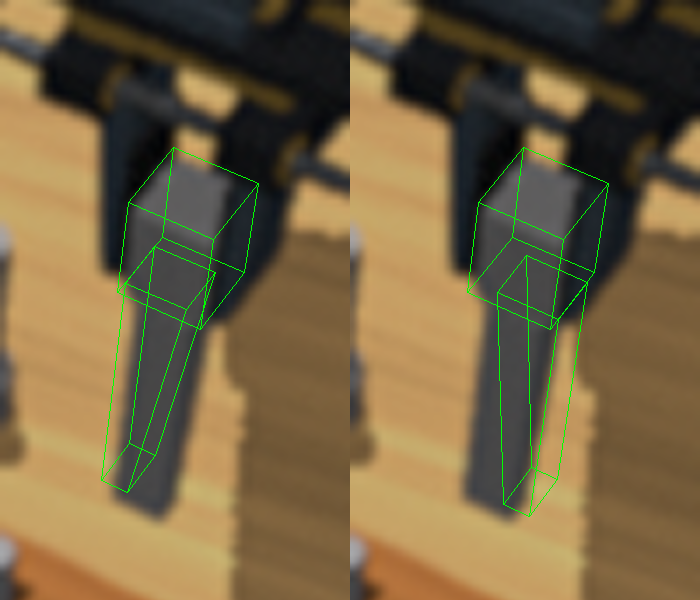

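Run:
```python
from h import *; import pickle
a,b,f=pickle.load(open("f3.pkl","rb"))
im=np.clip(a["img"][145:225,370:420,::-1].astype(float)*1.8,0,255).astype(np.uint8)
i1=cv2.resize(im,None,fx=7,fy=7,interpolation=cv2.INTER_CUBIC)
im=np.clip(f["img"][190:290,280:360,::-1].astype(float)*1.8,0,255).astype(np.uint8)
i2=cv2.resize(im,None,fx=5.6,fy=5.6,interpolation=cv2.INTER_CUBIC)
cv2.imwrite("pics/c3.png",np.hstack([i1,i2]))
```

```text
(no output)
```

View pics/c3.png

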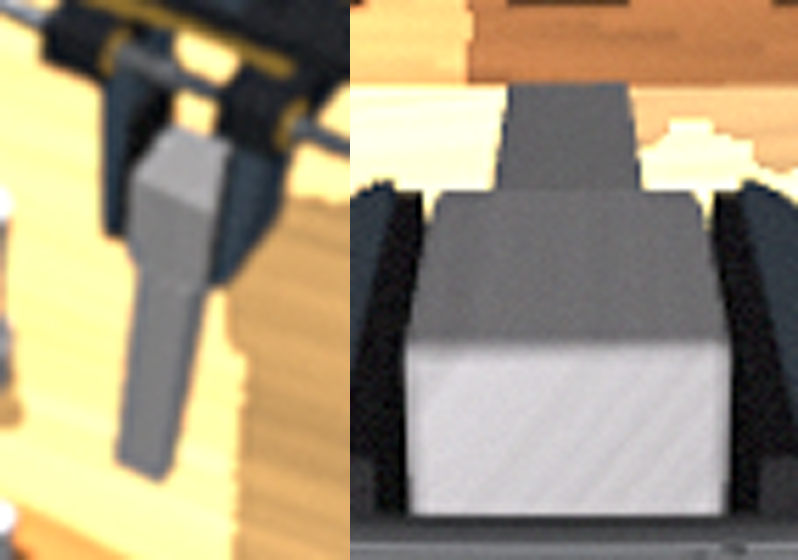

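Run:
```python
from h import *; import pickle
a,b,f=pickle.load(open("f3.pkl","rb"));s,R=pose()
ty=R[:,1];tz=R[:,2]*[1,1,0];tz/=np.linalg.norm(tz);r1=[];r2=[]
for kx in (ty,-ty,tz,-tz):
    K=np.c_[kx,np.cross([0,0,1],kx),[0,0,1]]
    o=s["ee_pos"]+[0,0,21]-K@[4,0,136]
    im=cv2.resize(a["img"][145:225,375:415,::-1],None,fx=5,fy=5,interpolation=cv2.INTER_CUBIC)
    drawkey(im,a,K,o,proj,(375,145),5,(0,255,0));r1.append(im)
    im=cv2.resize(f["img"][190:290,280:360,::-1],None,fx=2.5,fy=2.5,interpolation=cv2.INTER_CUBIC)
    drawkey(im,f,K,o,fproj,(280,190),2.5,(0,255,0));r2.append(im[:190])
cv2.imwrite("pics/ck2.png",np.vstack([np.hstack(r1),np.hstack(r2)]))
```

```text
(no output)
```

View pics/ck2.png

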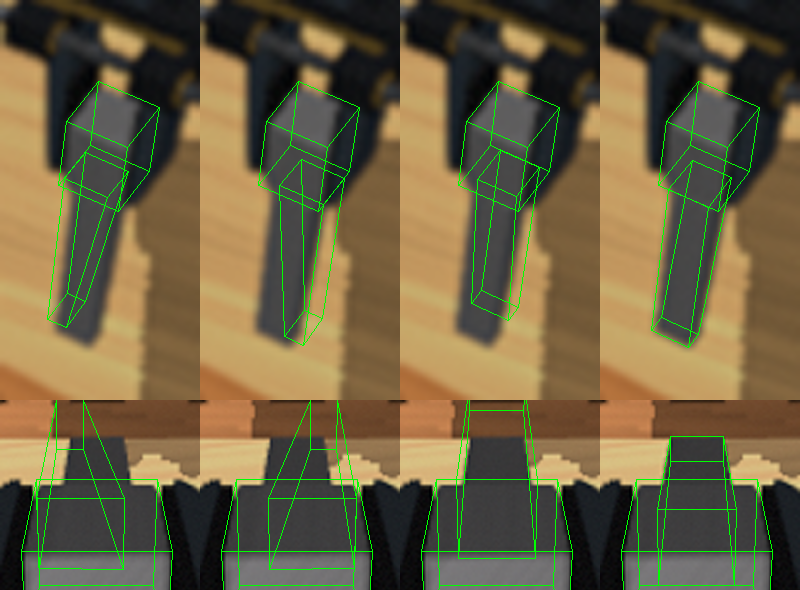

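Emit:
arm_command:
  deltas:
    - [0.2,[0.5,0,-40],0]
    - [0.2,[0.5,0,-80],0]
    - [0.2,[0.5,0,-100],0]
    - [0.2,[0.5,0,-120],0]
    - [0.2,[0.5,0,-140],0]
    - [0.2,[0.5,0,-160],0]
    - [0.2,[0.5,0,-175],0]
    - [0.2,[0.5,0,-185],0]
    - [0.2,[0.5,0,-188],0]
    - [0.2,[0.5,0,-189],0]
    - [0.2,[0.5,0,-189],0]

```text
time_s: 7.6
ee_pos: [604.3, 225.1, 119.4]
ee_rot: [37.5, 89.9, 31.5]
force: [-0.1, -0.8, -3.2]
gripper_width: 29.8
```

Emit:
arm_command:
  deltas:
    - [0.5,[0,0,-1],0]
    - [0.5,[0,0,-1],0]
    - [0.5,[0,0,-1],0]
    - [0.5,[0,0,20],0]
    - [0.5,[0,0,50],0]
    - [0.5,[0,0,50],-0.4]
    - [0.5,[0,0,50],-0.8]
    - [0.5,[0,0,50],-1.2]
    - [0.5,[0,0,50],-1.57]
    - [0.5,[0,0,50],-1.57]
    - [0.5,[0,0,50],-1.57]
    - [0.5,[0,0,50],-1.57]
    - [0.5,[0,0,50],-1.57]
    - [0.5,[0,0,50],-1.57]
    - [0.5,[0,0,50],-1.57]
    - [0.5,[0,0,50],-1.57]
    - [0.5,[0,0,50],-1.57]
    - [0.5,[0,0,50],-1.57]

```text
time_s: 9.4
ee_pos: [604.1, 225.0, 169.3]
ee_rot: [108.8, 90.0, 12.9]
force: [-0.2, 0.1, -0.6]
gripper_width: 45.8
```

Run:
```python
from h import *; import pickle
f=save("wrist","w4",(200,130,440,330),3.3); pickle.dump(f,open("w4.pkl","wb"))
s,R=pose();print(s["time_s"],s["ee_pos"],s["force"],s["gripper_width"],s["qpos"],R.round(3))
```

```text
9.45 [604.04884235 224.97398068 169.17899984] [-0.33470679 -0.33886404  0.14443381] 45.87219408590829 [ 1.94073266e+01  2.66269023e+01  8.47547800e+01 -4.43612682e-03
  6.85939857e+01  2.52891634e+01] [[ 0.     0.995 -0.102]
 [ 0.    -0.102 -0.995]
 [-1.     0.    -0.   ]]
```

View pics/w4.png

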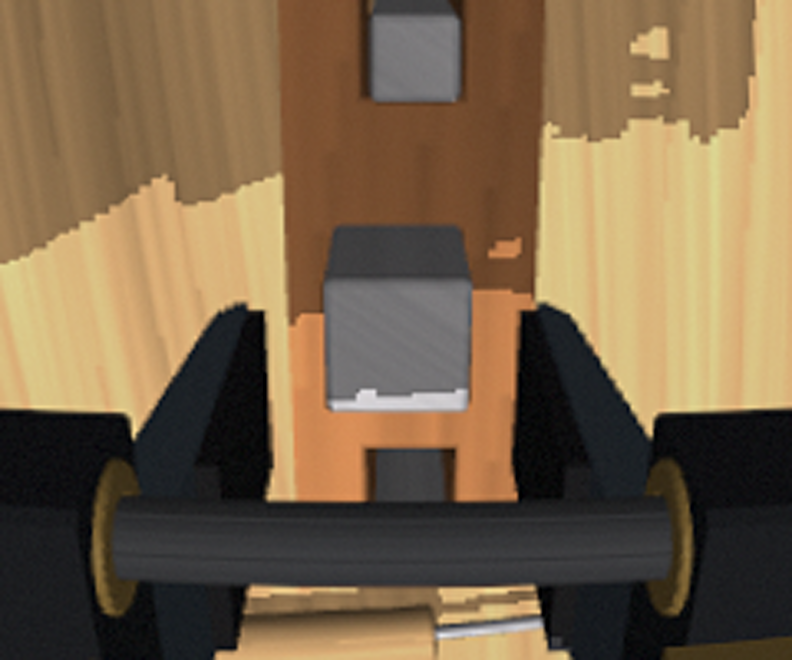

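Emit:
arm_command:
  deltas:
    - [0.5,[0,0,-25],0]
    - [0.5,[0,0,-45],0]
    - [0.5,[0,0,-50],0]
    - [0.5,[0,0,-50],0]
    - [0.5,[0,0,-50],0]
    - [0.2,[0,0,-50],0]
    - [0.2,[0,0,-50],0]
    - [0.2,[0,0,-50],0]
    - [0.2,[0,0,-50],0]
    - [0.2,[0,0,-50],0]
    - [0.2,[0,0,-30],0]
    - [0.2,[0,0,10],0]
    - [0.2,[0,0,50],0]
    - [0.2,[0,0,90],0]
    - [0.2,[0,0,130],0]
    - [0.2,[0,0,160],0]
    - [0.2,[0,0,160],0]
    - [0.2,[0,0,160],0]
  grip_force: 12

```text
time_s: 11.25
ee_pos: [603.4, 224.8, 327.3]
ee_rot: [-65.7, 89.9, -161.6]
force: [-0.2, 0.3, -4.1]
gripper_width: 29.9
```

Emit:
arm_command:
  deltas:
    - [0.2,[20,-50,21],-0.15]
    - [0.2,[40,-100,21],-0.3]
    - [0.2,[50,-140,21],-0.45]
    - [0.2,[60,-180,21],-0.6]
    - [0.2,[70,-210,21],-0.75]
    - [0.2,[80,-240,21],-0.9]
    - [0.2,[90,-270,21],-1.05]
    - [0.2,[94,-300,21],-1.2]
    - [0.2,[94,-325,21],-1.35]
    - [0.2,[94,-340,21],-1.5]
    - [0.2,[94,-346,21],-1.62]
    - [0.2,[94,-346,21],-1.62]
    - [0.2,[94,-346,21],-1.62]
    - [0.2,[94,-346,21],-1.62]

```text
time_s: 12.65
ee_pos: [697.8, -120.3, 348.6]
ee_rot: [-6.9, 89.9, 164.4]
force: [-0.4, -0.5, -3.7]
gripper_width: 30.2
```

Run:
```python
from h import *; import pickle
a=save("scene","s5",(180,40,380,240),3);b=save("top","t5",(300,80,460,240),3.5);f=save("wrist","w5"); pickle.dump([a,b,f],open("f5.pkl","wb"))
s,R=pose();print(s["time_s"],s["ee_pos"],s["force"],s["gripper_width"],s["qpos"],R.round(3))
```

```text
12.8 [ 697.99618194 -120.34315856  349.75996594] [-0.46123839  0.77156354 -3.91324719] 30.132056346405523 [-1.07138055e+01  2.94522917e+01  5.45097417e+01  2.57385204e-03
  9.60598006e+01  8.79699952e+01] [[-0.    -0.151 -0.989]
 [ 0.    -0.989  0.151]
 [-1.    -0.     0.   ]]
```

View pics/s5.png

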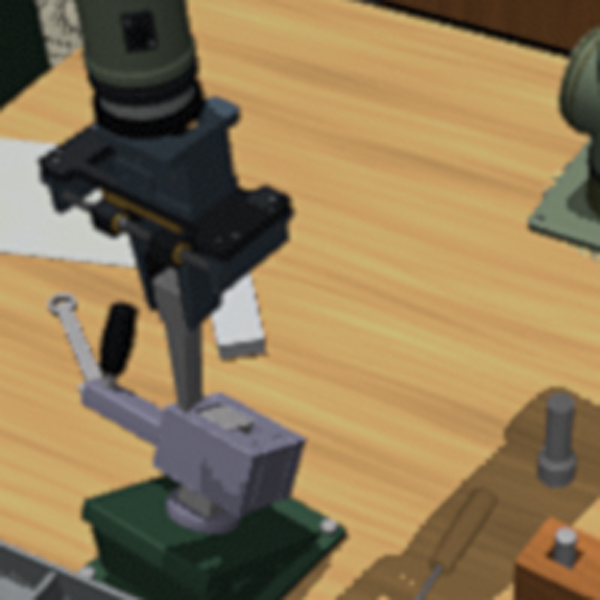

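View pics/w5.png

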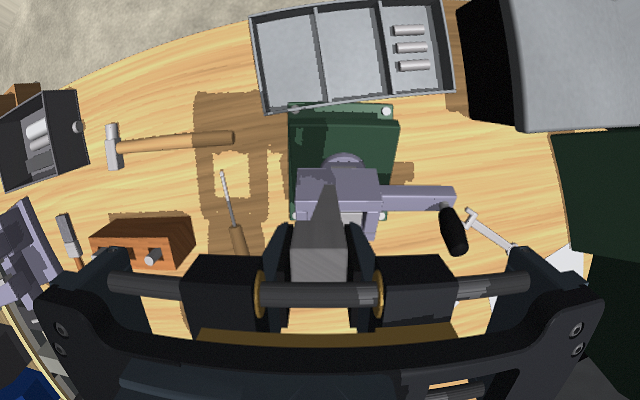

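Emit:
arm_command:
  deltas:
    - [0.2,[16,-2.5,-40],0]
    - [0.2,[16,-2.5,-75],0]
    - [0.2,[16,-2.5,-90],0]
    - [0.2,[16,-2.5,-95],0]
    - [0.2,[16,-2.5,-95],0]
    - [0.2,[8,-1,-95],0]
    - [0.2,[2,0,-95],0]
    - [0.2,[-4,0.5,-95],0]
    - [0.2,[-10,1.5,-95],0]
    - [0.2,[-16,2.5,-95],0]
    - [0.2,[-22,3.5,-95],0]
    - [0.2,[-28,4.5,-96],0]
    - [0.2,[-34,5.5,-97],0]
    - [0.2,[-40,6.5,-98],0]

```text
time_s: 14.2
ee_pos: [657.5, -114.7, 251.7]
ee_rot: [70.8, 90.0, -118.0]
force: [2.8, -0.1, -2.8]
gripper_width: 29.9
```

Run:
```python
from h import *; import pickle
a=save("scene","s6",(180,60,330,230),3.5);f=save("wrist","w6",(200,120,440,300),3); pickle.dump([a,f],open("f6.pkl","wb"))
s,R=pose();print(s["time_s"],s["ee_pos"],s["force"],s["gripper_width"])
```

```text
14.3 [ 656.66379259 -114.49198456  251.50136584] [-0.08354661 -0.16968656 -2.95467394] 29.919153843319478
```

View pics/s6.png

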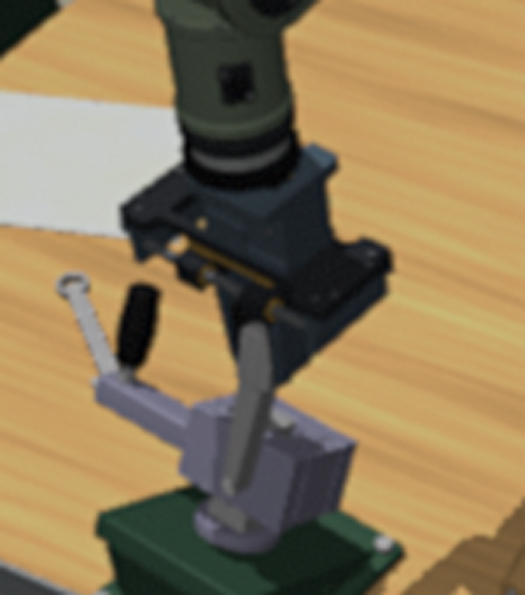

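View pics/w6.png

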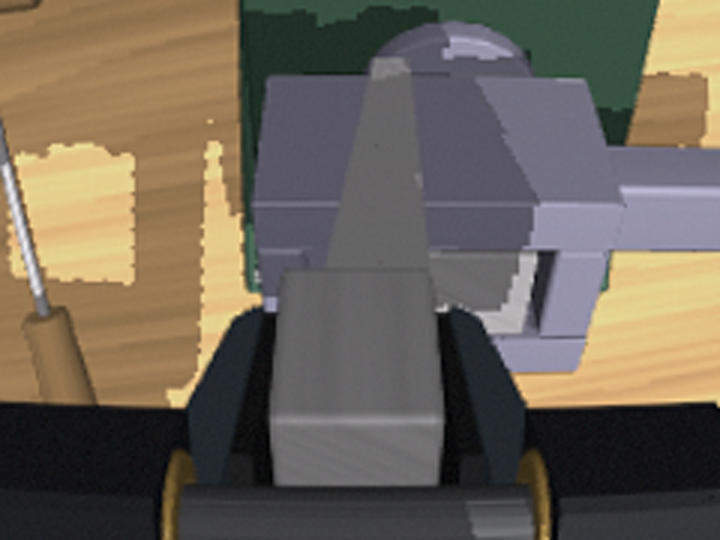

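Emit:
arm_command:
  deltas:
    - [0.2,[-5,0.5,-1],0]
    - [0.2,[-10,1.2,-2],0]
    - [0.2,[-14,2,-3],0]
    - [0.2,[-17,2.4,-3],0]
    - [0.2,[-20,2.8,-3],0]
    - [0.2,[-20,2.8,-3],0]

```text
time_s: 14.9
ee_pos: [637.7, -111.7, 249.2]
ee_rot: [131.2, 90.0, -57.6]
force: [1.5, -1.0, -2.2]
gripper_width: 30.2
```

Run:
```python
from h import *; import pickle
a=save("scene","s7",(180,60,330,230),3.5);b=save("top","t7");f=save("wrist","w7",(200,120,440,300),3); pickle.dump([a,b,f],open("f7.pkl","wb"))
s,R=pose();print(s["time_s"],s["ee_pos"],s["force"],s["gripper_width"])
```

```text
15.05 [ 637.80313179 -111.70869848  249.18928495] [ 1.22260013 -0.07932699 -1.03562835] 29.93934347138906
```

View pics/s7.png

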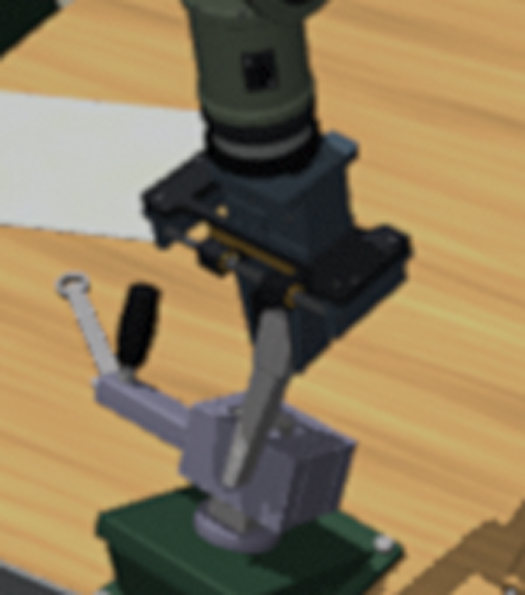

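View pics/w7.png

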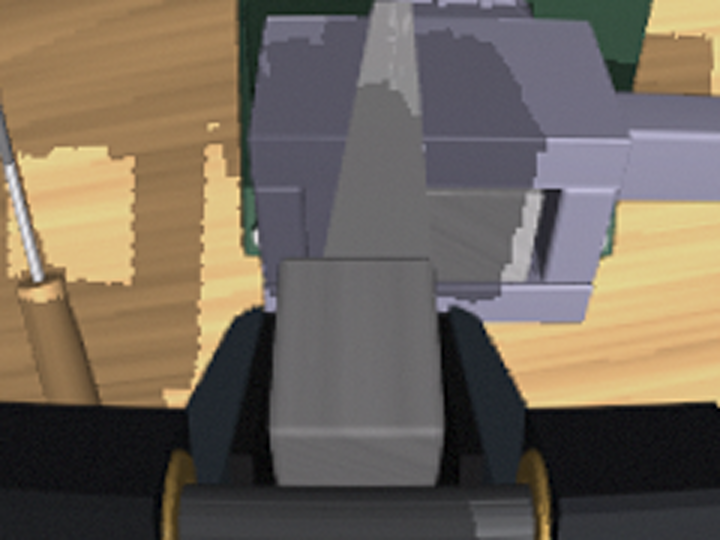

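```bash
cat >> h.py <<'E'
def tiltframe(th,yaw=-0.152):
    x=np.array([-np.sin(yaw),np.cos(yaw),0]);h=np.array([-np.cos(yaw),-np.sin(yaw),0]);z=h*np.sin(th)+np.array([0,0,np.cos(th)])
    return np.c_[x,np.cross(z,x),z]
SO=np.array([638.2,-145.5,154.6]); SR=tiltframe(.49)
E
python3 - <<'E'
from h import *; import pickle
a,b,f=pickle.load(open("f7.pkl","rb"));tcp=np.array([637.8,-111.7,249.2])
r1=[];r2=[]
for th in (24,28,32):
    K=tiltframe(np.radians(th)); o=tcp+[0,0,8]-K@[4,0,122]
    im=cv2.resize(a["img"][140:210,235:270,::-1],None,fx=7,fy=7,interpolation=cv2.INTER_CUBIC)
    drawkey(im,a,K,o,proj,(235,140),7,(0,255,0));r1.append(im)
    im=cv2.resize(f["img"][115:290,280:360,::-1],None,fx=3,fy=3,interpolation=cv2.INTER_CUBIC)
    drawkey(im,f,K,o,fproj,(280,115),3,(0,255,0));r2.append(im)
cv2.imwrite("pics/ck3.png",np.hstack(r1));cv2.imwrite("pics/ck4.png",np.hstack(r2))
E
```

```text
(no output)
```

View pics/ck3.png

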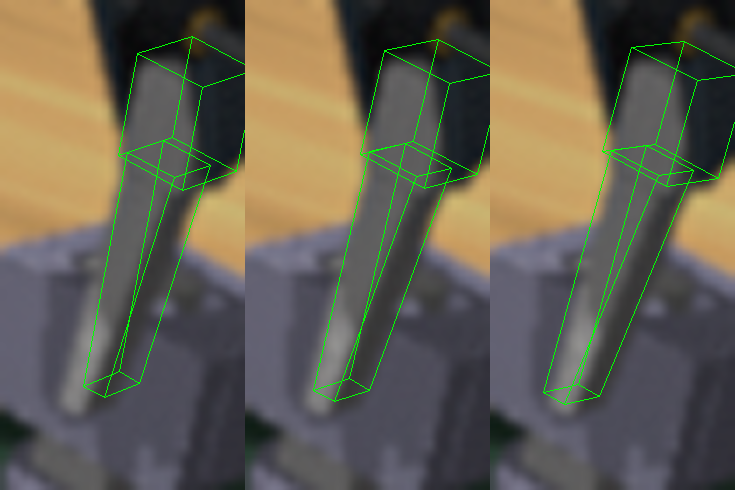

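View pics/ck4.png

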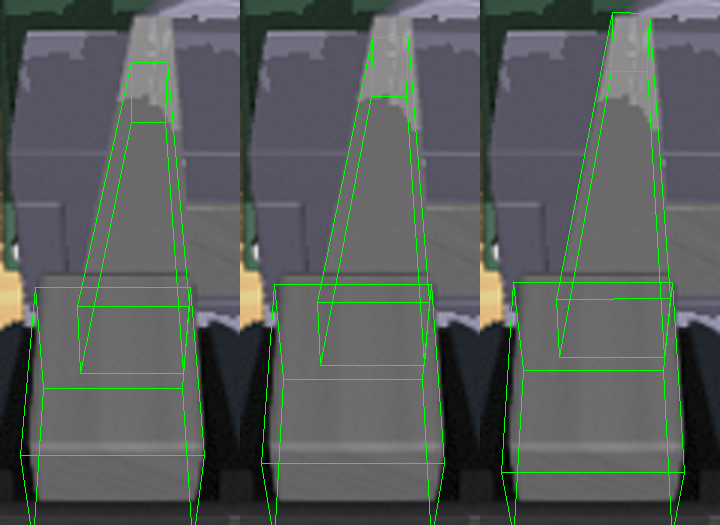

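Run:
```python
from h import *; import pickle
from scipy.optimize import least_squares
a,b,f=pickle.load(open("f7.pkl","rb"));tcp=np.array([637.8,-111.7,249.2])
w=lambda u,v:np.array([u/3+280,v/3+115])
L=[((-6,-10,0),w(152,15)),((4,-15,96),w(112,277)),((4,-15,136),w(112,447))]
S=[((-6,-10,0),np.array([320-245,405])/7+[235,140])]
def K(v): return tiltframe(v[0])
def res(v):
    k=K(v);o=tcp+[0,0,8]-k@[4+v[3],v[2],v[1]]
    r=[]
    for p,uv in L:r+=list(fproj(f,k@p+o)[0]-uv)
    for p,uv in S:r+=list((proj(a,k@p+o)[0]-uv)*.6)
    return np.array(r)
q=least_squares(res,[.5,122,0,0]);print(np.degrees(q.x[0]),q.x[1:],res(q.x).round(1))
```

```text
33.00747949570085 [ 1.32235152e+02 -1.04296226e+01 -1.17321000e-02] [-0.9  0.4  0.4 -0.9  0.3  0.8 -0.3  1.3]
```

Run:
```python
from h import *
tcp=np.array([637.8,-111.7,249.2])
for th,kz,ky in [(33.,132.2,-10.4),(30,128,-6)]:
    k=tiltframe(np.radians(th));o=tcp+[0,0,8]-k@[4,ky,kz]
    for p in [(0,10,0),(0,10,40),(0,10,96),(4,0,136)]: print(th,p,(SR.T@(k@p+o-SO)).round(1))
```

```text
33.0 (0, 10, 0) [ 29.3 -34.4 -40.3]
33.0 (0, 10, 40) [ 29.3 -31.   -0.5]
33.0 (0, 10, 96) [ 29.3 -26.2  55.3]
33.0 (4, 0, 136) [ 33.3 -32.7  96. ]
30 (0, 10, 0) [ 29.3 -31.7 -35.3]
30 (0, 10, 40) [ 29.3 -30.4   4.6]
30 (0, 10, 96) [ 29.3 -28.5  60.6]
30 (4, 0, 136) [ 33.3 -37.2 100.9]
```

```bash
cat > fit.py <<'E'
from h import *; import pickle
from scipy.optimize import least_squares
a,b,f=pickle.load(open("f7.pkl","rb"));tcp=np.array([637.8,-111.7,249.2])
w=lambda u,v:np.array([u/3+280,v/3+115])
L=[((-6,-10,0),w(152,15)),((4,-15,96),w(112,277)),((4,-15,136),w(112,447))]
S=[((-6,-10,0),np.array([320-245,405])/7+[235,140])]
def cons(v):
    k=tiltframe(v[0]);o=tcp+[0,0,8]-k@[4+v[3],v[2],v[1]]
    # distance of edge point E from +y face
    E=SO+SR@[33,-38,0]; return k.T@(E-o)
def res(v):
    k=tiltframe(v[0]);o=tcp+[0,0,8]-k@[4+v[3],v[2],v[1]]
    r=[]
    for p,uv in L:r+=list(fproj(f,k@p+o)[0]-uv)
    for p,uv in S:r+=list((proj(a,k@p+o)[0]-uv)*.6)
    return np.array(r+[(cons(v)[1]-10)*2])
q=least_squares(res,[.5,122,0,0]);print(np.degrees(q.x[0]),q.x[1:],res(q.x).round(1),cons(q.x))
E
python3 fit.py
```

```text
30.223460749941253 [ 1.24718363e+02  8.81340631e-01 -6.57317322e-02] [-0.5  0.2  0.2 -2.4  0.1  1.7 -0.6 -0.  -0.4] [ 3.58454084  9.79039837 31.8650696 ]
```

Run:
```python
from h import *
k=tiltframe(np.radians(30.2))
for z in (10,8,0,-20,-42):
    print(z,(SO+SR@[30.5,0,z]+k@[4,.9,124.7]-[0,0,8]).round(1))
print(SR.round(3))
```

```text
10 [ 576.  -101.1  262.7]
8 [ 576.9 -101.2  261. ]
0 [ 580.7 -101.8  253.9]
-20 [ 590.  -103.2  236.3]
-42 [ 600.2 -104.8  216.9]
[[ 0.151 -0.872 -0.465]
 [ 0.988  0.134  0.071]
 [ 0.    -0.471  0.882]]
```

Emit:
arm_command:
  deltas:
    - [0.2,[3.5,-0.5,2],0]
    - [0.2,[-4,0.5,16],0]
    - [0.2,[-14,2,35],0]
    - [0.2,[-21,3.2,48],0]
    - [0.2,[-32,5,42],0]
    - [0.2,[-44,7.5,34],0]
    - [0.2,[-56,9.5,24],0]
    - [0.2,[-63,10.7,16],0]
    - [0.2,[-63,10.7,16],0]
    - [0.2,[-63,10.7,16],0]

```text
time_s: 16.05
ee_pos: [575.1, -101.1, 265.9]
ee_rot: [174.5, 89.9, -14.3]
force: [0.1, 0.6, -2.7]
gripper_width: 30.0
```

Run:
```python
from h import *; import pickle
a=save("scene","s8",(220,90,310,190),6);b=save("top","t8",(330,130,430,210),7);f=save("wrist","w8",(240,130,400,290),4); pickle.dump([a,b,f],open("f8.pkl","wb"))
s,R=pose();print(s["time_s"],s["ee_pos"],s["force"],s["gripper_width"])
```

```text
16.2 [ 575.65837791 -101.16696589  265.72083912] [-0.5945273  -0.44323552 -1.89310226] 29.68677595619055
```

View pics/s8.png

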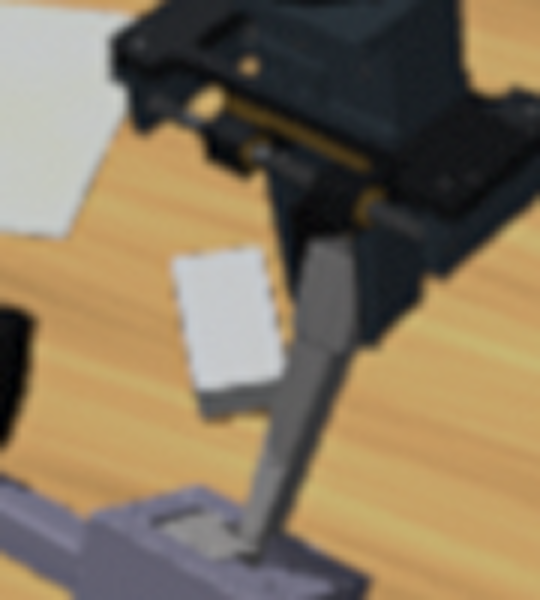

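View pics/w8.png

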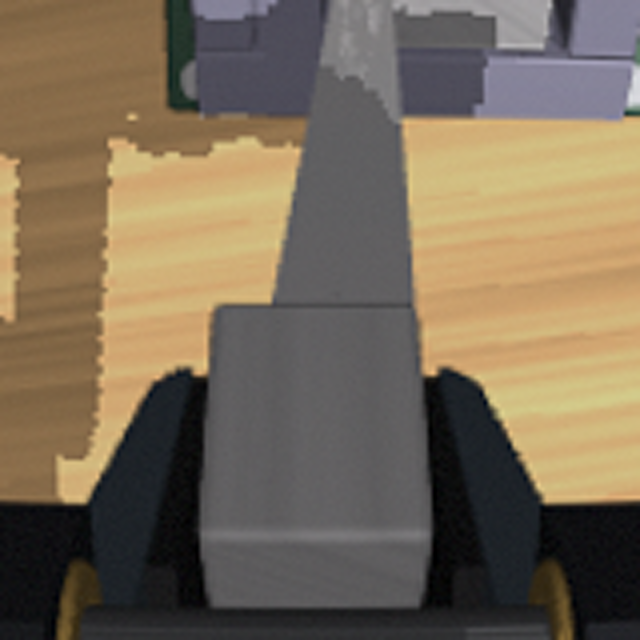

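View pics/t8.png

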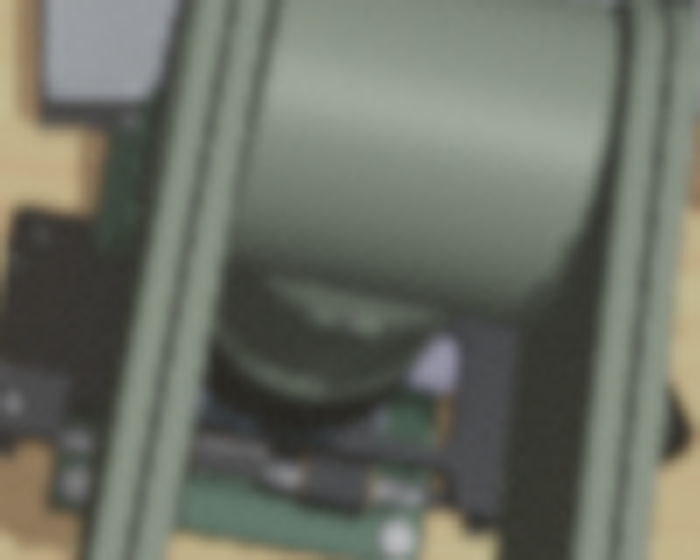

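Run:
```python
from h import *; import pickle
a,b,f=pickle.load(open("f8.pkl","rb"))
c=(285,95,385,165);im=cv2.resize(f["img"][c[1]:c[3],c[0]:c[2],::-1],None,fx=8,fy=8,interpolation=cv2.INTER_CUBIC)
G=SO+SR@[29,0,0]
box=np.array([SO+SR@[x,y,0] for x,y in [(18,-11.5),(33.75,-11.5),(33.75,11.5),(18,11.5)]]+[SO+SR@[x,y,0] for x,y in [(-18,-18),(18,-18),(18,18),(-18,18)]])
q=(fproj(f,box)-c[:2])*8
for s in (0,4): cv2.polylines(im,[q[s:s+4].astype(np.int32)],True,(0,255,255),1)
cv2.imwrite("pics/w8z.png",im)
c=(245,155,285,195);im=cv2.resize(a["img"][c[1]:c[3],c[0]:c[2],::-1],None,fx=14,fy=14,interpolation=cv2.INTER_CUBIC)
q=(proj(a,box)-c[:2])*14
for s in (0,4): cv2.polylines(im,[q[s:s+4].astype(np.int32)],True,(0,255,255),1)
cv2.imwrite("pics/s8z.png",im)
```

```text
(no output)
```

View pics/w8z.png

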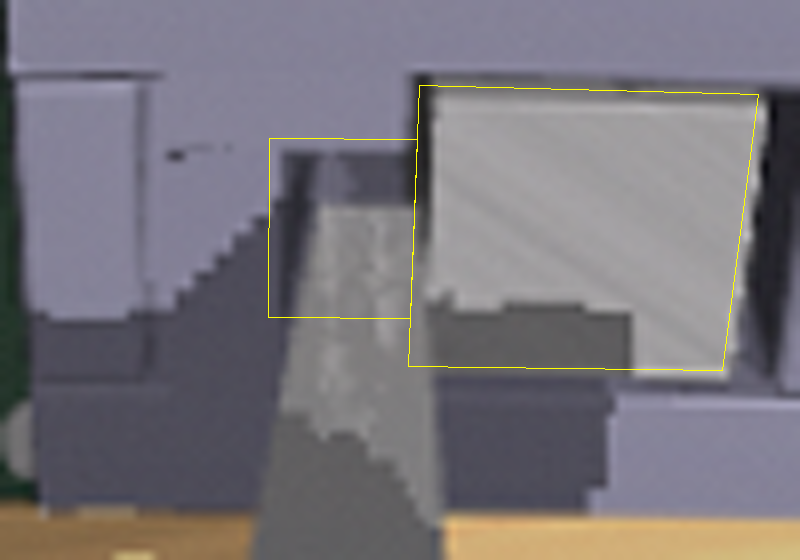

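View pics/s8z.png

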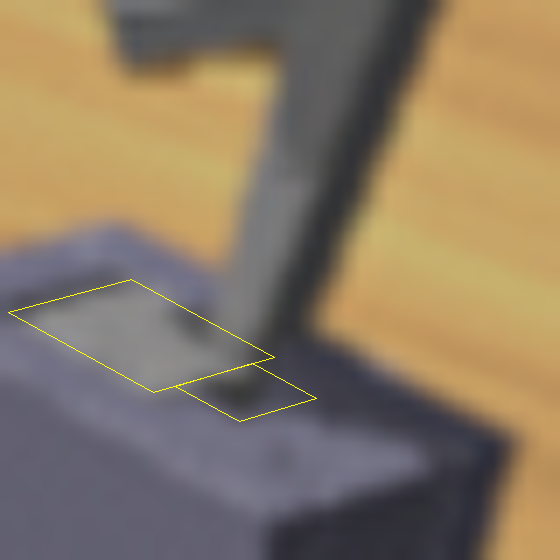

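```bash
cat > fit8.py <<'E'
from h import *; import pickle
from scipy.optimize import least_squares
a,b,f=pickle.load(open("f8.pkl","rb"));tcp=np.array([575.6,-101.1,265.8])
z8=lambda u,v:np.array([u/8+285,v/8+95]); z4=lambda u,v:np.array([u/4+240,v/4+130])
# shaft in this frame
Ls=[((-18,-18),z8(767,97)),((18,-18),z8(432,92)),((18,18),z8(424,380)),((-18,18),z8(738,380))]
rs=lambda v:np.concatenate([fproj(f,SO+v+SR@[x,y,0])[0]-uv for (x,y),uv in Ls])
q=least_squares(rs,[0,0,0]);print("shaft shift world",q.x,"shaft axes",SR.T@q.x,rs(q.x).round(1)); 
q2=least_squares(lambda v:rs(SR@[v[0],v[1],0]),[0,0]);print("2d",q2.x,rs(SR@[*q2.x,0]).round(1))
L=[((-1,-10,0),z8(318,205)),((-11,-10,0),z8(413,205)),((19,-15,96),z4(215,305)),((-11,-15,96),z4(417,305)),((19,-15,136),z4(203,540)),((-11,-15,136),z4(430,540))]
def rk(v):
    k=tiltframe(v[3],v[4]);return np.concatenate([fproj(f,k@p+v[:3])[0]-uv for p,uv in L])
k=tiltframe(.52);o=tcp+[0,0,8]-k@[4,0,124]
q3=least_squares(rk,[*o,.52,-.152]);v=q3.x
print("key o",v[:3],np.degrees(v[3:]),rk(v).round(1))
print("grasp in key",tiltframe(v[3],v[4]).T@(tcp+[0,0,8]-v[:3]))
for S in (SO+q.x,SO+SR@[*q2.x,0]): print("tip in shaft frame",(SR.T@(v[:3]-S)).round(1))
E
python3 fit8.py
```

```text
shaft shift world [-0.90786182 -1.03151576  2.01908551] shaft axes [-1.15708686 -0.29624259  2.13033671] [ 0.8  0.6  0.   0.1 -0.5 -0.7 -0.3 -0.1]
2d [-1.4744476   0.97675055] [ 0.5  0.7  0.2  0.2 -0.3 -0.8 -0.5 -0.2]
key o [ 637.55052977 -115.39281737  159.93695473] [32.25436401 -8.61229757] [-0.  -0.   0.1  0.   0.3  0.  -0.3 -0.1 -0.2  0.1  0.2 -0. ]
grasp in key [  4.85471465  -7.15624763 130.12365546]
tip in shaft frame [30.8  2.4  5. ]
tip in shaft frame [31.1  1.1  7.2]
```

Emit:
arm_command:
  deltas:
    - [0.2,[1,-0.5,0.6],0]
    - [0.2,[2.4,-0.7,-2],0]
    - [0.2,[3.8,-0.9,-4.7],0]
    - [0.2,[5.2,-1.1,-7.3],0]
    - [0.2,[6.6,-1.3,-10],0]
    - [0.2,[6.6,-1.3,-10],0]

```text
time_s: 16.8
ee_pos: [581.5, -102.3, 254.2]
ee_rot: [2.4, 89.9, 173.7]
force: [-0.2, 0.3, -2.6]
gripper_width: 29.8
```

Run:
```python
from h import *; import pickle
f=save("wrist","w9",(280,80,390,170),7);a=save("scene","s9",(225,110,305,190),7); pickle.dump([a,f],open("f9.pkl","wb"))
s,R=pose();print(s["time_s"],s["ee_pos"],s["force"],s["gripper_width"])
```

```text
16.9 [ 581.57108771 -102.34888075  254.81267729] [ 1.10314354  0.34734658 -3.10642897] 30.21860770838051
```

View pics/w9.png

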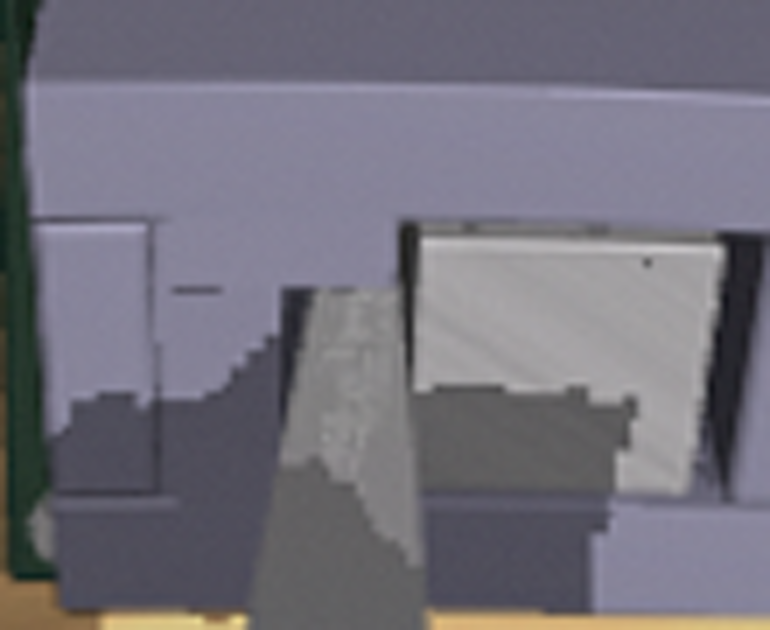

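View pics/s9.png

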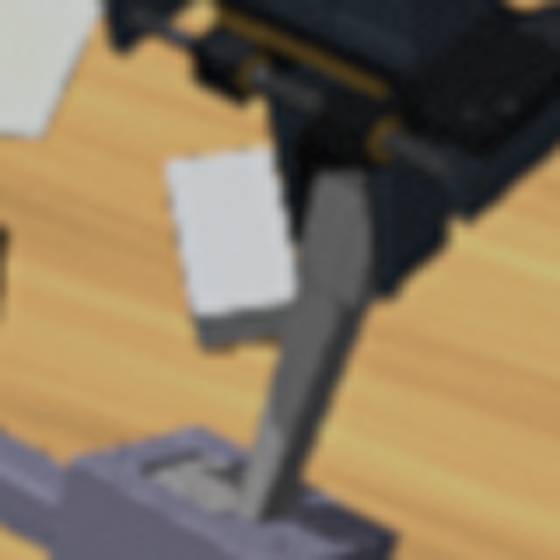

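Emit:
arm_command:
  deltas:
    - [0.2,[1.2,-0.2,-2.4],0]
    - [0.2,[2.4,-0.4,-4.8],0]
    - [0.2,[3.6,-0.6,-7.2],0]
    - [0.2,[4.6,-0.7,-8.8],0]
    - [0.2,[4.6,-0.7,-8.8],0]

```text
time_s: 17.4
ee_pos: [586.2, -103.0, 245.8]
ee_rot: [7.9, 90.0, 179.2]
force: [0.5, 0.7, -2.8]
gripper_width: 29.8
```

Run:
```python
from h import *; import pickle
f=save("wrist","w10",(280,60,390,170),6);a=save("scene","s10",(225,110,305,190),7); pickle.dump([a,f],open("f10.pkl","wb"))
s,R=pose();print(s["time_s"],s["ee_pos"],s["force"],s["gripper_width"])
```

```text
17.5 [ 586.2089749  -103.06106447  246.13093872] [-0.35354038 -0.02192101 -2.77746196] 30.167401516179662
```

View pics/w10.png

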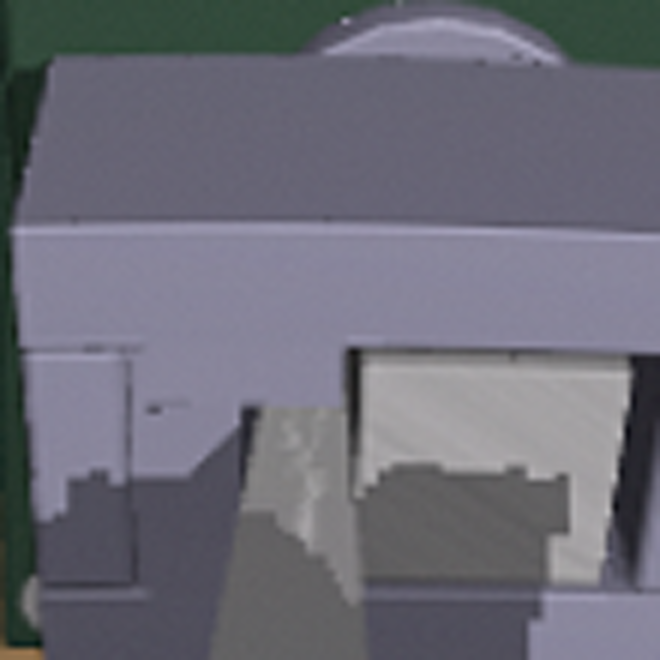

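Emit:
arm_command:
  deltas:
    - [0.2,[1.2,-0.2,-2.4],0]
    - [0.2,[2.4,-0.4,-4.8],0]
    - [0.2,[3.6,-0.6,-7.2],0]
    - [0.2,[4.8,-0.7,-9.6],0]
    - [0.2,[6,-0.9,-12],0]
    - [0.2,[7.2,-1.1,-14.4],0]
    - [0.2,[8.4,-1.3,-16.8],0]
    - [0.2,[9.6,-1.5,-18.2],0]
    - [0.2,[10.7,-1.6,-20.3],0]
    - [0.2,[10.7,-1.6,-20.3],0]

```text
time_s: 18.5
ee_pos: [597.0, -105.0, 225.6]
ee_rot: [84.9, 90.0, -103.9]
force: [0.2, -0.8, -4.2]
gripper_width: 29.9
```

Emit:
arm_command:
  deltas:
    - [0.2,[1,-0.1,-1.8],0]
    - [0.2,[1.9,-0.3,-3.5],0]
    - [0.2,[2.8,-0.4,-5.3],0]
    - [0.2,[3.3,-0.5,-6.2],0]
    - [0.2,[3.7,-0.6,-7.1],0]
    - [0.2,[3.7,-0.6,-7.1],0]

```text
time_s: 19.1
ee_pos: [600.5, -106.2, 218.9]
ee_rot: [91.6, 89.9, -97.2]
force: [-2.3, -5.1, -1.6]
gripper_width: 29.9
```

Run:
```python
from h import *; import pickle
f=save("wrist","w11",(240,40,400,290),2.4);a=save("scene","s11",(215,120,295,200),7); pickle.dump([a,f],open("f11.pkl","wb"))
s,R=pose();print(s["time_s"],s["ee_pos"],s["force"],s["gripper_width"])
```

```text
19.2 [ 600.47583235 -106.17272932  218.92281369] [-1.57020322 -5.33646954 -0.80113979] 29.898985223297426
```

View pics/w11.png

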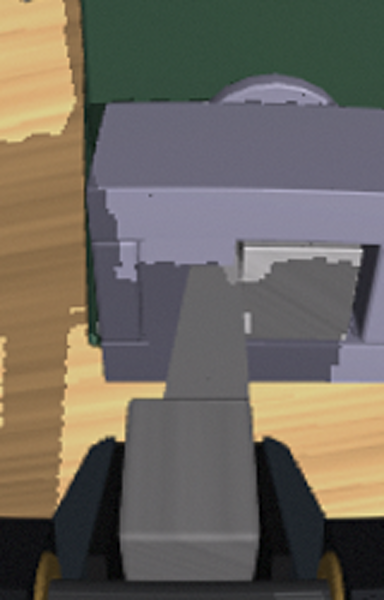

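View pics/s11.png

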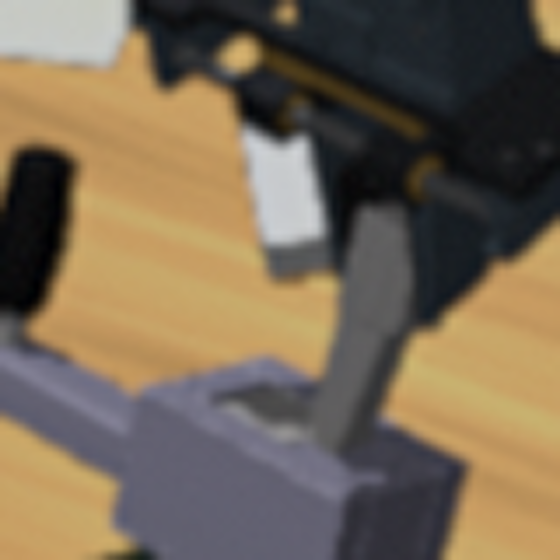

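Emit:
arm_command:
  deltas:
    - [0.2,[-0.2,-1.3,0],0]
    - [0.2,[0.7,-1.4,-2],0]
    - [0.2,[1.5,-1.5,-3.5],0]
    - [0.2,[1.5,-1.5,-3.5],0]

```text
time_s: 19.6
ee_pos: [602.0, -106.9, 215.5]
ee_rot: [92.1, 90.0, -96.7]
force: [-2.7, -3.5, 1.7]
gripper_width: 30.2
```

Emit:
arm_command:
  deltas:
    - [0.32,[1.5,-1,-3.5],0]
    - [0.45,[1.5,-1,-3.5],0]
    - [0.55,[1.5,-1,-3.5],0]
    - [0.6,[1.5,-1,-3.5],0]
    - [0.6,[1.5,-1,10],0]
    - [0.6,[1.5,-1,40],0]
    - [0.6,[1.5,-1,80],0]
    - [0.6,[-30,-1,110],0]
    - [0.6,[-60,-1,130],0]
    - [0.6,[-80,-1,130],0]

```text
time_s: 20.6
ee_pos: [522.1, -107.8, 350.3]
ee_rot: [177.6, 89.5, -11.1]
force: [0.2, -0.0, -0.5]
gripper_width: 54.7
```

Run:
```python
from h import *; import pickle
f=save("wrist","w12",(180,20,440,290),2.2);a=save("scene","s12",(205,120,295,210),6);b=save("top","t12",(330,130,430,210),7); pickle.dump([a,b,f],open("f12.pkl","wb"))
s,R=pose();print(s["time_s"],s["ee_pos"],s["force"],s["gripper_width"])
```

```text
20.75 [ 521.85000861 -107.63417692  347.07621543] [ 0.12150925 -0.04772776  0.21001109] 54.693710640188414
```

View pics/w12.png

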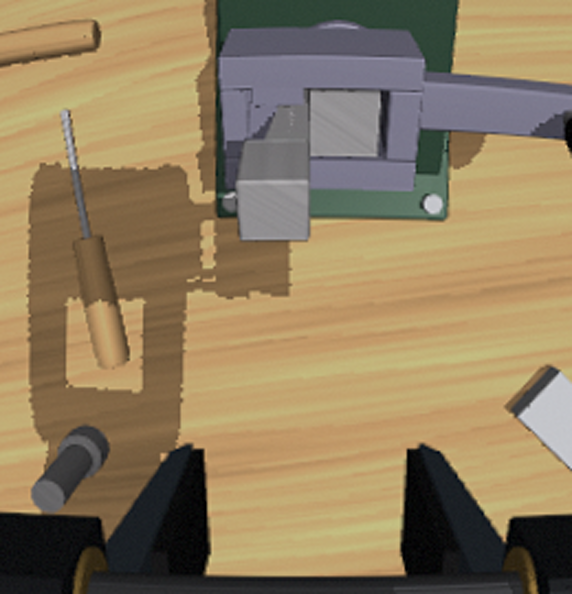

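View pics/s12.png

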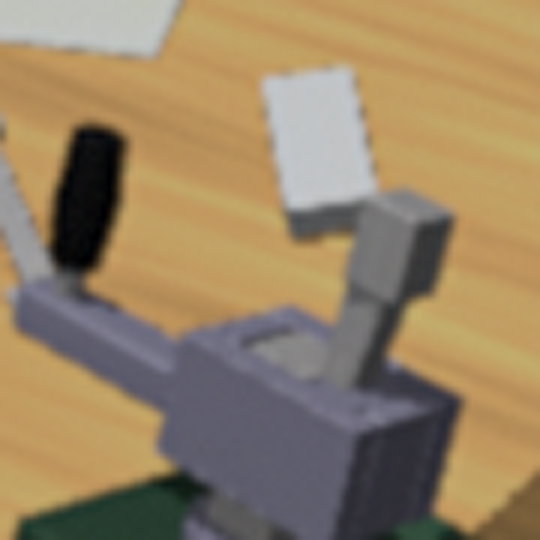

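Run:
```python
from h import *; import pickle
a,b,f=pickle.load(open("f12.pkl","rb"));fs=pickle.load(open("f0.pkl","rb"))
def wz(p,z):
    o,d=fray(f,np.array(p)/2.2+[180,20]);return (o+d*(z-o[2])/d[2]).round(1)
print("top centre z100",wz((48,495),100))
T,S=fs["top"],fs["scene"]
print(atz(T,np.array((294,374))/3.33+[200,140],100),atz(S,np.array((566,143))/3.2+[190,130],100))
# foot bottom visible near edges from scene
print(atz(S,np.array((563,225))/3.2+[190,130],0))
f2=cams.grab_frame("wrist")
for r in cams.silhouettes(f2,"drift")[:1]:
  ys,xs=np.nonzero(r["region"]);print(r["conf"],xs.min(),xs.max(),ys.min(),ys.max())
fr=f["img"][200:260,190:240,::-1];cv2.imwrite("pics/dr.png",cv2.resize(fr,None,fx=9,fy=9,interpolation=cv2.INTER_CUBIC))
```

```text
top centre z100 [436.   86.3 100. ]
[431.4262146   86.84290781 100.        ] [439.15987896  90.34622043 100.        ]
[443.76879255  95.14394042   0.        ]
0.85 194 229 213 252
```

View pics/dr.png

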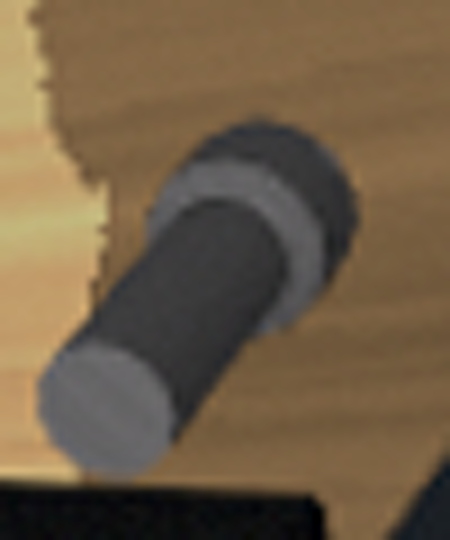

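Emit:
arm_command:
  deltas:
    - [0.6,[-30,40,-20],0]
    - [0.6,[-50,80,-40],0]
    - [0.6,[-70,120,-70],0]
    - [0.6,[-80,150,-100],0]
    - [0.6,[-88,180,-130],0]
    - [0.6,[-88,195,-155],0]
    - [0.6,[-88,195,-155],0]
    - [0.6,[-88,195,-155],0]

```text
time_s: 21.65
ee_pos: [435.0, 87.4, 190.2]
ee_rot: [45.0, 89.9, -143.7]
force: [0.1, 0.5, 0.1]
gripper_width: 54.5
```

Run:
```python
from h import *; import pickle
f=save("wrist","w13",(180,100,460,310),2.8); pickle.dump(f,open("f13.pkl","wb"))
s,R=pose();print(s["time_s"],s["ee_pos"],s["force"],s["gripper_width"])
```

```text
21.7 [435.50647167  87.09301551 190.95455636] [-0.62995848 -0.75009086  0.06987473] 54.55898703804768
```

View pics/w13.png

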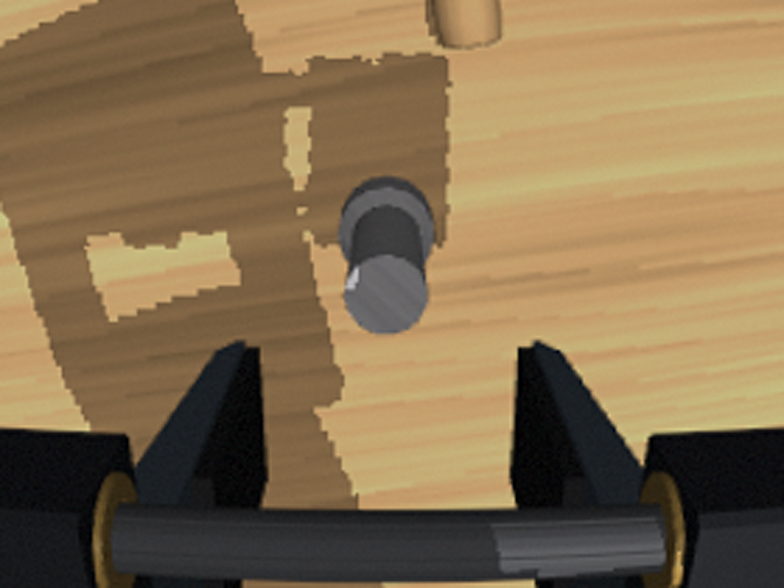

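Run:
```python
from h import *; import pickle
f=pickle.load(open("f13.pkl","rb"))
o,d=fray(f,(317.9,205));print(o+d*(100-o[2])/d[2])
o,d=fray(f,(180+387/2.8,100+224/2.8));print(o+d*(25-o[2])/d[2])
```

```text
[436.12917381  87.24391135 100.        ]
[439.56314198  86.46702158  25.        ]
```

Emit:
arm_command:
  deltas:
    - [0.6,[2,0,-40],0]
    - [0.6,[2,0,-80],0]
    - [0.6,[2,0,-110],0]
    - [0.6,[2,0,-122],0]
    - [0.6,[2,0,-126],0]
    - [0.6,[2,0,-126],0]
    - [0.15,[2,0,-126],0]
    - [0.15,[2,0,-126],0]
    - [0.15,[2,0,-126],0]
    - [0.15,[2,0,-126],0]
    - [0.15,[2,0,-126],0]
    - [0.15,[2,0,-126],0]
  grip_force: 15

```text
time_s: 22.9
ee_pos: [436.5, 87.4, 64.7]
ee_rot: [-161.3, 89.9, 10.0]
force: [-0.1, 0.9, 4.7]
gripper_width: 25.0
```

Emit:
arm_command:
  deltas:
    - [0.15,[0,0,30],0]
    - [0.15,[0,0,80],0]
    - [0.15,[0,0,130],0]
    - [0.15,[0,0,180],0]
    - [0.15,[30,-30,220],0]
    - [0.15,[60,-60,250],0]
    - [0.15,[90,-90,286],0]
    - [0.15,[120,-120,286],0]
    - [0.15,[150,-150,286],0]
    - [0.15,[185,-180,286],0]
    - [0.15,[220,-205,286],0]
    - [0.15,[250,-230,286],0]
    - [0.15,[273,-243,286],0]
    - [0.15,[273,-243,286],0]
    - [0.15,[273,-243,286],0]

```text
time_s: 24.4
ee_pos: [708.8, -155.8, 347.1]
ee_rot: [-5.9, 89.7, 165.3]
force: [-0.2, -0.6, -4.5]
gripper_width: 25.1
```

Run:
```python
from h import *; import pickle
f=save("wrist","w14",(200,80,440,290),2.8);a=save("scene","s14",(190,40,330,200),4); pickle.dump([a,f],open("f14.pkl","wb"))
s,R=pose();print(s["time_s"],s["ee_pos"],s["force"],s["gripper_width"],s["qpos"])
```

```text
24.5 [ 708.3128881  -155.09500811  349.45632255] [-0.01218229  1.24043147 -4.49728601] 25.103480168700628 [-1.32622344e+01  3.14857104e+01  5.10551651e+01  6.07790240e-03
  9.76054249e+01  8.54878390e+01]
```

View pics/s14.png

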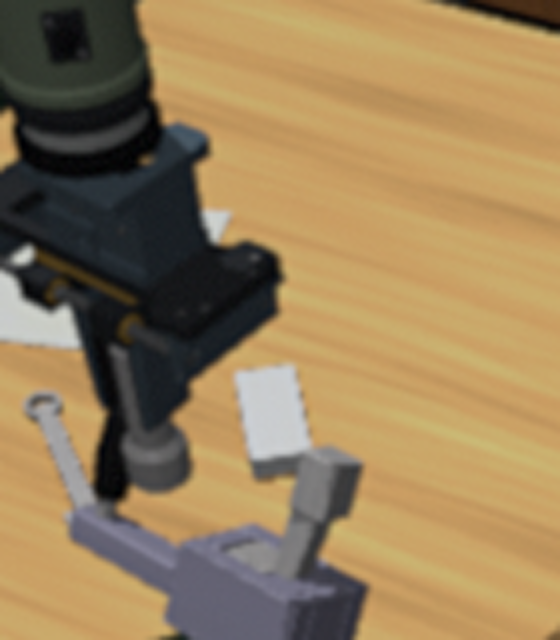

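View pics/w14.png

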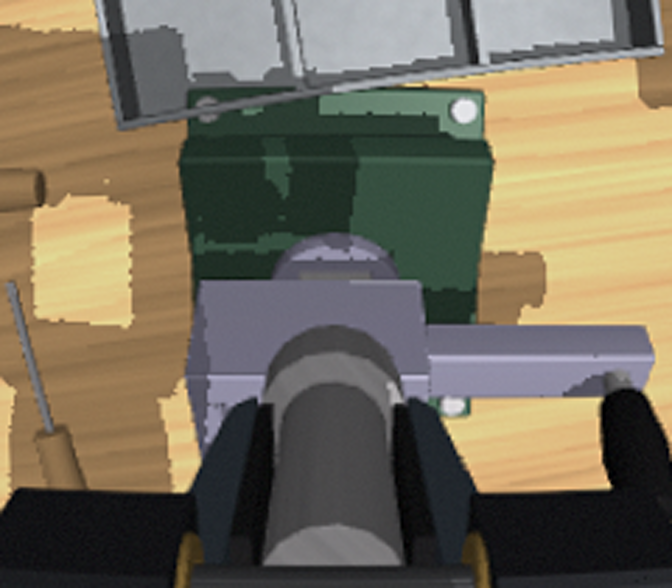

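Emit:
arm_command:
  deltas:
    - [0.15,[2,0,-45],0]
    - [0.15,[2,0,-85],0]
    - [0.15,[2,0,-110],0]
    - [0.15,[2,0,-120],0]
    - [0.15,[2,0,-123],0]
    - [0.15,[2,0,-123],0]
    - [0.15,[-4,0.5,-123],0]
    - [0.15,[-9,1.2,-123],0]
    - [0.15,[-14,2,-124],0]
    - [0.15,[-19,2.8,-125],0]
    - [0.15,[-24,3.5,-126],0]
    - [0.15,[-29,4.3,-127.5],0]
    - [0.15,[-34,5,-129],0]
    - [0.15,[-39,5.6,-130.5],0]
    - [0.15,[-44,6.3,-132],0]
    - [0.15,[-48,6.8,-132],0]
    - [0.15,[-48,6.8,-132],0]

```text
time_s: 26.2
ee_pos: [659.9, -148.7, 217.3]
ee_rot: [-5.1, 89.8, 166.1]
force: [3.4, -0.4, -3.1]
gripper_width: 24.9
```

Run:
```python
from h import *; import pickle
f=save("wrist","w15",(200,60,440,290),2.6);a=save("scene","s15",(190,80,330,220),4); pickle.dump([a,f],open("f15.pkl","wb"))
s,R=pose();print(s["time_s"],s["ee_pos"],s["force"],s["gripper_width"])
```

```text
26.3 [ 660.03944327 -148.71788771  217.31537305] [ 1.65729853  0.33673967 -2.82927236] 25.355828259017226
```

View pics/s15.png

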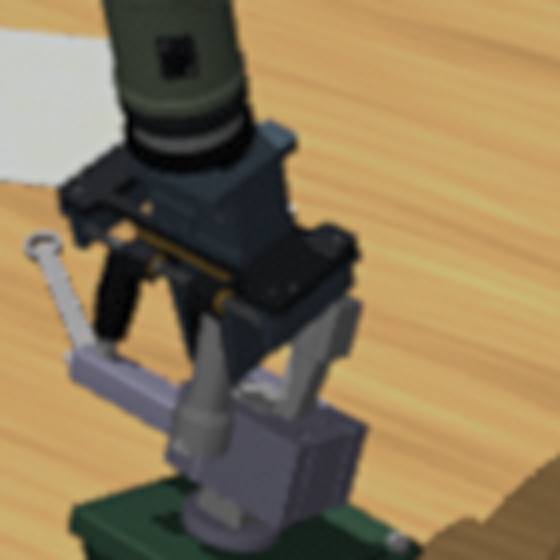

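View pics/w15.png

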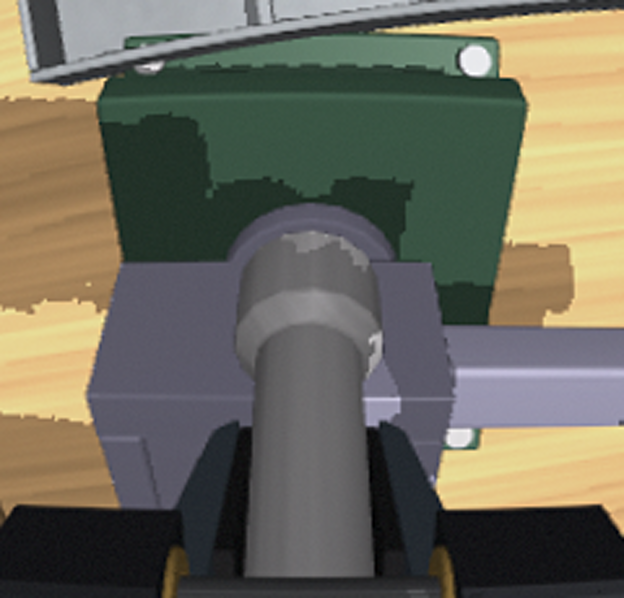

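```bash
cat >> h.py <<'E'
def drawdrift(im,f,R,o,pf,crop,sc,col=(0,255,0)):
    t=np.linspace(0,2*np.pi,40)
    for r,z in [(19,0),(19,25),(13,30),(13,100)]:
        P=np.c_[r*np.cos(t),r*np.sin(t),0*t+z]@R.T+o
        q=(pf(f,P)-[crop[0],crop[1]])*sc
        cv2.polylines(im,[q.astype(np.int32)],True,col,1)
E
python3 - <<'E'
from h import *; import pickle
a,f=pickle.load(open("f15.pkl","rb"));tcp=np.array([660,-148.7,217.3])
r1=[];r2=[]
for th in (20,25,30):
    K=tiltframe(np.radians(th)); o=tcp+[0,0,8]-K@[0,0,72.7]
    im=cv2.resize(a["img"][150:205,225:260,::-1],None,fx=7,fy=7,interpolation=cv2.INTER_CUBIC)
    drawdrift(im,a,K,o,proj,(225,150),7);r1.append(im)
    im=cv2.resize(f["img"][130:300,280:360,::-1],None,fx=3,fy=3,interpolation=cv2.INTER_CUBIC)
    drawdrift(im,f,K,o,fproj,(280,130),3);r2.append(im)
cv2.imwrite("pics/cd1.png",np.hstack(r1));cv2.imwrite("pics/cd2.png",np.hstack(r2))
E
```

```text
(no output)
```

View pics/cd1.png

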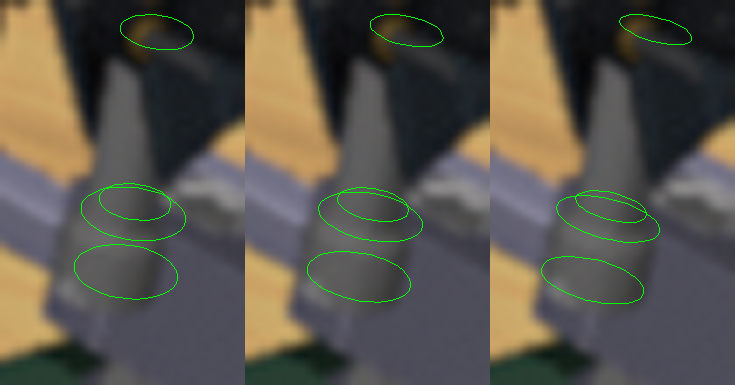

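View pics/cd2.png

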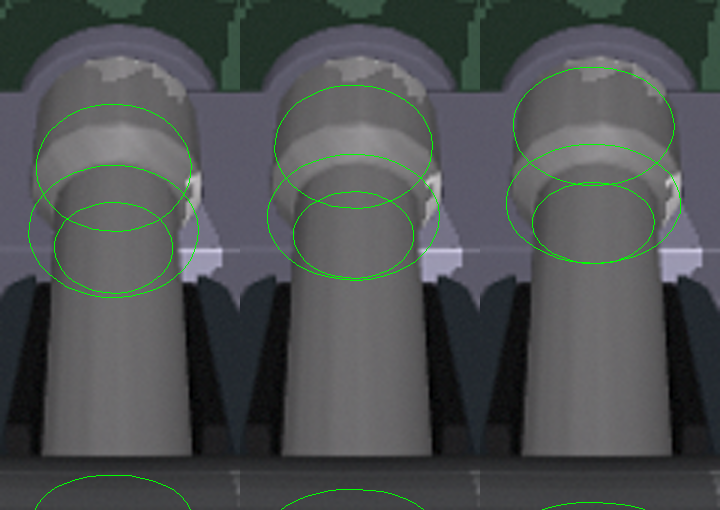

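```bash
cat > fitd.py <<'E'
from h import *; import pickle
from scipy.optimize import least_squares
a,f=pickle.load(open("f15.pkl","rb"));tcp=np.array([660,-148.7,217.3])
t=np.linspace(0,2*np.pi,200)
def ring(k,o,r,z): return np.c_[r*np.cos(t),r*np.sin(t),0*t+z]@k.T+o
def feat(v):
    k=tiltframe(v[0]);o=tcp+[0,0,8]-k@[0,v[2],v[1]]
    m=lambda r,z:(fproj(f,ring(k,o,r,z))-[280,130])*3
    s=(proj(a,ring(k,o,19,0))-[225,150])*7
    E=k.T@(SO+SR@[0,-38,0]-o)
    bot=(SR.T@(ring(k,o,19,0)-SO).T)[1].max()
    return m(19,0)[:,1].min(),m(19,25)[:,1].min(),m(13,30)[:,1].min(),s[:,1].max(),E[1],bot
obs=np.array([57,125,165,308])
def res(v,w):
    F=np.array(feat(v)); return np.r_[(F[:4]-obs)/[3,3,3,5], w*(F[4]-19 if True else 0), w*max(F[5]+38,0)]
for w in (0,1):
    q=least_squares(res,[.5,73,0],args=(w,));print(np.degrees(q.x[0]),q.x[1:],np.round(feat(q.x),1))
E
python3 fitd.py
```

```text
25.58312606226459 [73.0638387   6.85560233] [ 57.  125.7 164.3 307.8  19.3 -37.4]
26.14381383457637 [73.21582841  6.38578619] [ 56.3 126.  164.6 307.9  19.3 -37.6]
```

Run:
```python
from h import *
k=tiltframe(np.radians(26.5)); tcp=np.array([660,-148.7,217.3])
o=tcp+[0,0,8]-k@[0,6.6,73.1];print("foot in shaft",(SR.T@(o-SO)).round(1))
off=tcp-o
for p in [(0,-57,115),(33.5,0,115),(33.5,0,97)]: print(p,(SO+SR@p+off).round(1),(SO+SR@p+off-tcp).round(1))
```

```text
foot in shaft [  0.1 -57.3 -21.2]
(0, -57, 115) [ 596.3 -139.1  337.4] [-63.7   9.6 120.1]
(33.5, 0, 115) [551.7 -98.4 310.5] [-108.3   50.3   93.2]
(33.5, 0, 97) [560.1 -99.6 294.7] [-99.9  49.1  77.4]
```

Emit:
arm_command:
  deltas:
    - [0.15,[0,0,0],0]
    - [0.15,[0,0,0],0]
    - [0.15,[3,-0.5,2],0]
    - [0.15,[-6,1,18],0]
    - [0.15,[-20,3,45],0]
    - [0.15,[-40,6,83],0]
    - [0.15,[-62,9.6,120],0]
    - [0.15,[-80,24,120],0]
    - [0.15,[-100,40,110],0]
    - [0.15,[-108,50,94],0]
    - [0.15,[-108,50,94],0]
    - [0.15,[-108,50,94],0]
  grip_force: 50

```text
time_s: 27.5
ee_pos: [553.0, -99.2, 313.4]
ee_rot: [147.5, 89.9, -41.3]
force: [-0.1, -0.1, -4.6]
gripper_width: 24.1
```

Run:
```python
from h import *; import pickle
f=save("wrist","w16",(220,20,420,290),2.2);a=save("scene","s16",(220,70,310,190),5); pickle.dump([a,f],open("f16.pkl","wb"))
s,R=pose();print(s["time_s"],s["ee_pos"],s["force"],s["gripper_width"])
```

```text
27.6 [553.95033612 -99.62025536 313.48044771] [-0.30985265  0.92839582 -4.67601025] 24.4391884031293
```

View pics/s16.png

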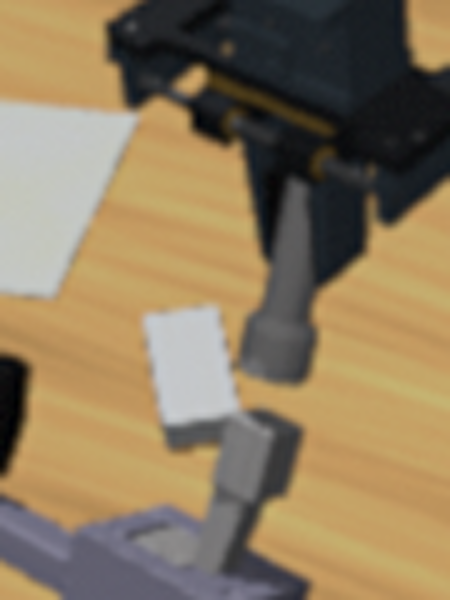

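View pics/w16.png

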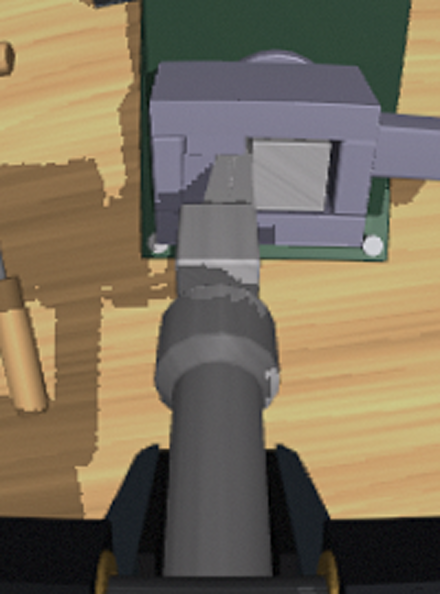

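Run:
```python
from h import *; import pickle
a,b,f=pickle.load(open("f12.pkl","rb"))
r1=[];r2=[]
for th,y in ((28,0),(31,-1),(33,-1.5)):
    K=tiltframe(np.radians(th)); o=SO+SR@[29,y,-46]
    im=cv2.resize(a["img"][145:195,255:285,::-1],None,fx=8,fy=8,interpolation=cv2.INTER_CUBIC)
    drawkey(im,a,K,o,proj,(255,145),8,(0,255,0));r1.append(im)
    im=cv2.resize(f["img"][60:140,270:330,::-1],None,fx=4,fy=4,interpolation=cv2.INTER_CUBIC)
    drawkey(im,f,K,o,fproj,(270,60),4,(0,255,0));r2.append(im)
cv2.imwrite("pics/ck5.png",np.vstack([np.hstack(r1)[:300],np.hstack(r2)[:300]]))
```

```text
(no output)
```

View pics/ck5.png

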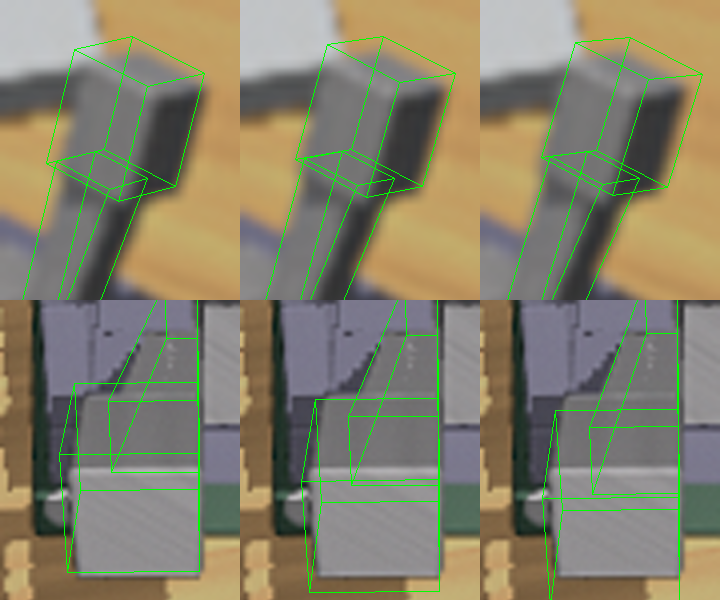

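Emit:
arm_command:
  deltas:
    - [0.15,[4.6,-0.7,-8.8],0]
    - [0.15,[8.4,-1.3,-16],0]
    - [0.15,[9.8,-1.5,-18.5],0]
    - [0.15,[11.2,-1.7,-21.2],0]
    - [0.15,[12.6,-1.9,-23.8],0]
    - [0.15,[14,-2.1,-26.5],0]
    - [0.15,[14,-2.1,-26.5],0]

```text
time_s: 28.3
ee_pos: [567.2, -101.2, 286.2]
ee_rot: [151.7, 90.0, -37.1]
force: [-1.0, -0.2, -2.2]
gripper_width: 24.6
```

Emit:
arm_command:
  deltas:
    - [0.15,[0.9,-0.1,-1.8],0]
    - [0.15,[1.9,-0.3,-3.5],0]
    - [0.15,[2.8,-0.4,-5.3],0]
    - [0.15,[2.8,-0.4,-5.3],0]

```text
time_s: 28.7
ee_pos: [570.3, -101.6, 280.8]
ee_rot: [167.0, 89.9, -21.8]
force: [-2.7, 0.4, 1.9]
gripper_width: 24.6
```

Run:
```python
from h import *; import pickle
f=save("wrist","w17",(220,20,420,290),2.2);a=save("scene","s17",(220,90,310,190),6); pickle.dump([a,f],open("f17.pkl","wb"))
s,R=pose();print(s["time_s"],s["ee_pos"],s["force"],s["torque"],s["gripper_width"])
```

```text
28.8 [ 570.32093235 -101.62275408  280.76294495] [-1.74897592 -0.66225641  1.69763593] [-0.2016516   0.28264136 -0.00364274] 24.90192287825338
```

View pics/s17.png

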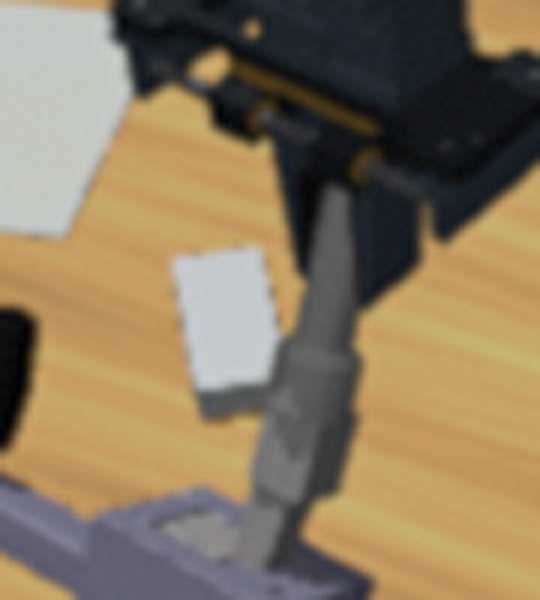

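View pics/w17.png

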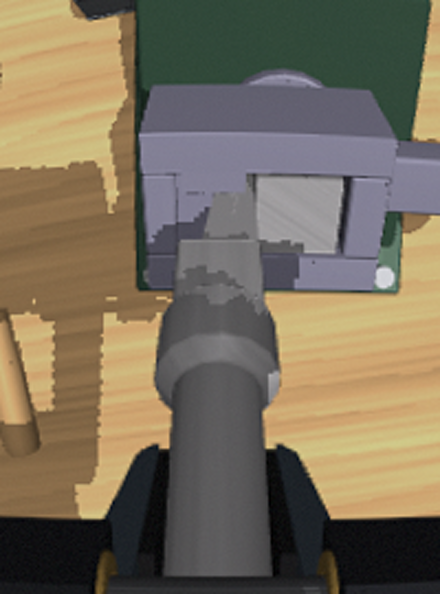

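Emit:
arm_command:
  deltas:
    - [0.15,[0.9,-0.1,-1.8],0]
    - [0.15,[1.9,-0.3,-3.5],0]
    - [0.15,[2.8,-0.4,-5.3],0]
    - [0.15,[3.7,-0.6,-7],0]
    - [0.15,[4.6,-0.7,-8.8],0]
    - [0.15,[5.6,-0.8,-10.6],0]

```text
time_s: 29.4
ee_pos: [575.6, -102.4, 269.7]
ee_rot: [95.8, 90.0, -93.0]
force: [-2.2, -0.8, 2.8]
gripper_width: 24.8
```

Run:
```python
from h import *; import pickle
f=save("wrist","w18",(220,20,420,290),2.2);a=save("scene","s18",(220,90,310,190),6); pickle.dump([a,f],open("f18.pkl","wb"))
s,R=pose();print(s["time_s"],s["ee_pos"],s["force"],s["torque"],s["gripper_width"])
```

```text
29.5 [ 575.76779675 -102.42309511  269.41483212] [-1.31794672 -0.72393082  0.75479231] [-0.43104852  0.22118497 -0.04758401] 25.025661250726625
```

View pics/s18.png

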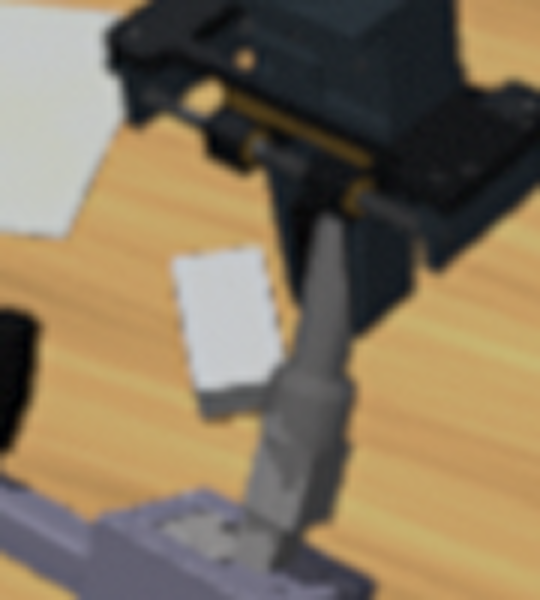

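View pics/w18.png

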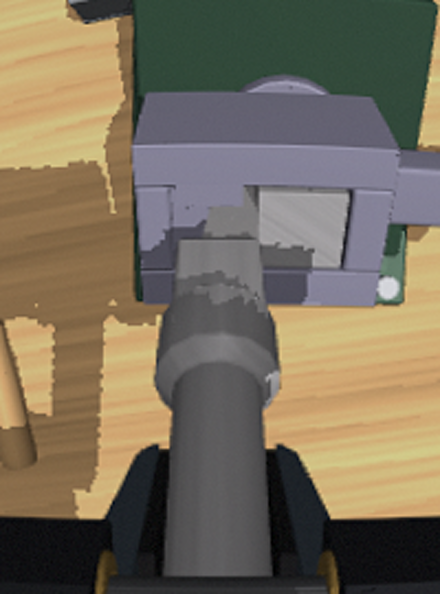

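Emit:
arm_command:
  deltas:
    - [0.15,[0.9,-0.1,-1.8],0]
    - [0.15,[1.9,-0.3,-3.5],0]
    - [0.15,[2.8,-0.4,-5.3],0]
    - [0.15,[3.7,-0.6,-7],0]
    - [0.15,[4.6,-0.7,-8.8],0]
    - [0.15,[5.6,-0.8,-10.6],0]

```text
time_s: 30.1
ee_pos: [580.6, -103.2, 260.7]
ee_rot: [81.5, 90.0, -107.3]
force: [-8.4, -1.1, 16.8]
gripper_width: 24.8
```

Emit:
arm_command:
  deltas:
    - [0.15,[0.7,-0.1,-1.3],0]
    - [0.15,[1.4,-0.2,-2.6],0]
    - [0.15,[2.1,-0.3,-4],0]
    - [0.15,[2.8,-0.4,-5.3],0]

```text
time_s: 30.5
ee_pos: [581.1, -103.3, 260.4]
ee_rot: [53.4, 89.9, -135.3]
force: [-20.6, 0.8, 37.4]
gripper_width: 24.7
```

Run:
```python
from h import *; import pickle
f=save("wrist","w19",(220,20,420,290),2.2);a=save("scene","s19",(220,90,310,190),6); pickle.dump([a,f],open("f19.pkl","wb"))
s,R=pose();print(s["time_s"],s["ee_pos"],s["force"],s["torque"],s["gripper_width"])
```

```text
30.6 [ 581.11475693 -103.26254482  260.48438182] [-17.85873706   1.59910019  31.80058865] [-0.09068714  2.78723744 -0.06434761] 24.676559380233943
```

View pics/s19.png

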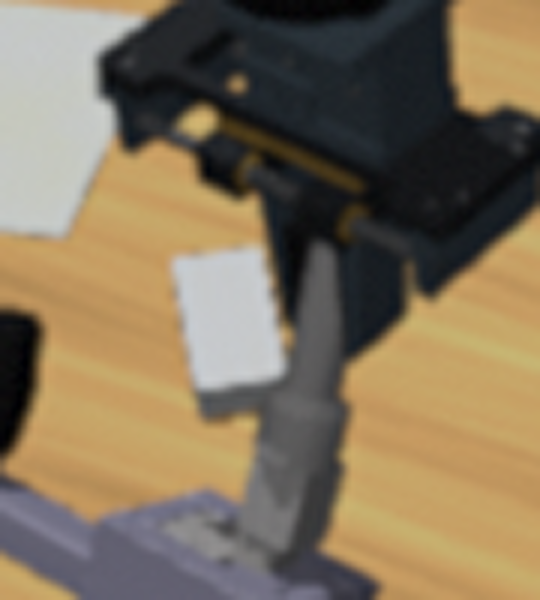

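View pics/w19.png

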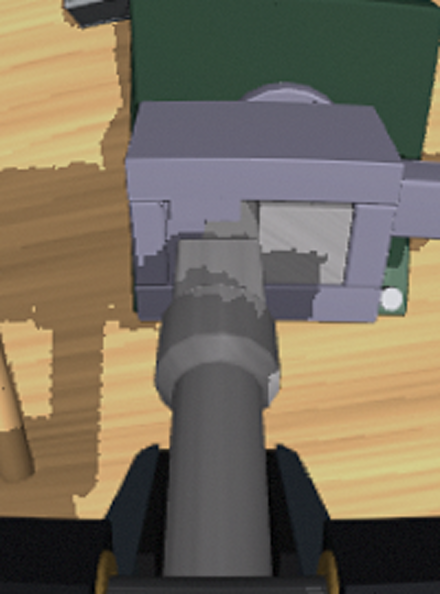

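Run:
```python
from h import *; import pickle
ims=[]
for n in ("f17","f19"):
    f=pickle.load(open(n+".pkl","rb"))[-1]
    im=f["img"][85:175,270:420,::-1];ims.append(cv2.resize(im,None,fx=3.9,fy=3.3*1,interpolation=cv2.INTER_CUBIC))
cv2.imwrite("pics/cmp.png",np.vstack(ims))
```

```text
(no output)
```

View pics/cmp.png

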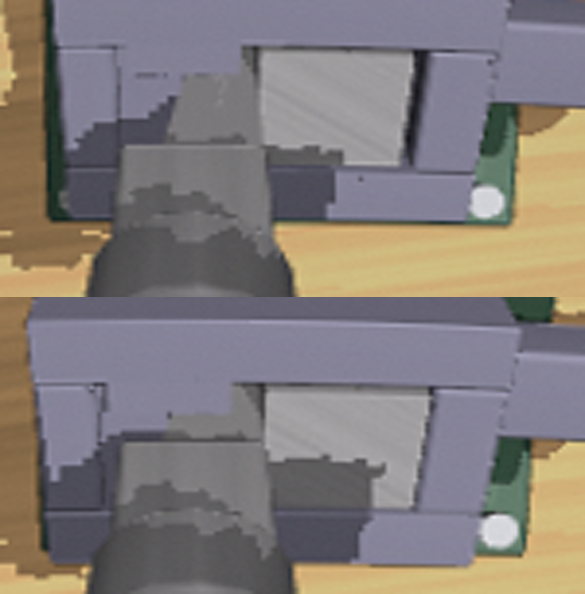

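Emit:
arm_command:
  deltas:
    - [0.15,[0.5,-0.1,-1],0]
    - [0.15,[1,-0.2,-2],0]
    - [0.15,[1.3,-0.2,-2.5],0]
    - [0.15,[1.3,-0.2,-2.5],0]

```text
time_s: 31.0
ee_pos: [581.2, -103.3, 260.3]
ee_rot: [64.3, 89.9, -124.5]
force: [-23.6, 1.3, 41.5]
gripper_width: 24.4
```

Emit:
arm_command:
  deltas:
    - [0.15,[0.9,-0.1,-1.8],0]
    - [0.15,[1.9,-0.3,-3.5],0]
    - [0.15,[1.9,-0.3,-3.5],0]
    - [0.15,[0,0,0],0]
    - [0.15,[-2,0.3,4],0]
    - [0.15,[-5,0.7,9],0]
    - [0.15,[-10,1.5,19],0]
    - [0.15,[-20,3,38],0]

```text
time_s: 31.8
ee_pos: [564.1, -99.9, 286.4]
ee_rot: [-9.5, 89.6, 161.7]
force: [0.4, -0.6, -5.1]
gripper_width: 24.8
```

Run:
```python
from h import *; import pickle
f=save("wrist","w20",(220,20,420,290),2.2);a=save("scene","s20",(220,90,310,190),6); pickle.dump([a,f],open("f20.pkl","wb"))
s,R=pose();print(s["time_s"],s["ee_pos"],s["force"],s["torque"],s["gripper_width"])
```

```text
31.9 [ 565.33135755 -100.26041984  290.66450112] [ 0.67101652 -0.79520273 -4.06663992] [-0.07455121  0.18752623  0.00256189] 24.50352315316048
```

View pics/s20.png

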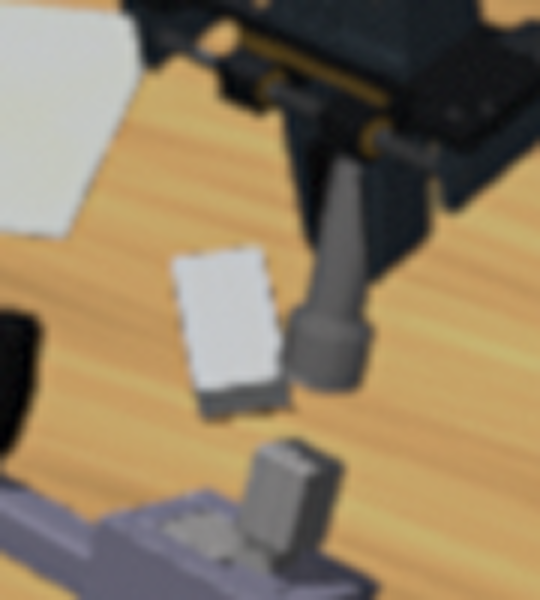

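View pics/w20.png

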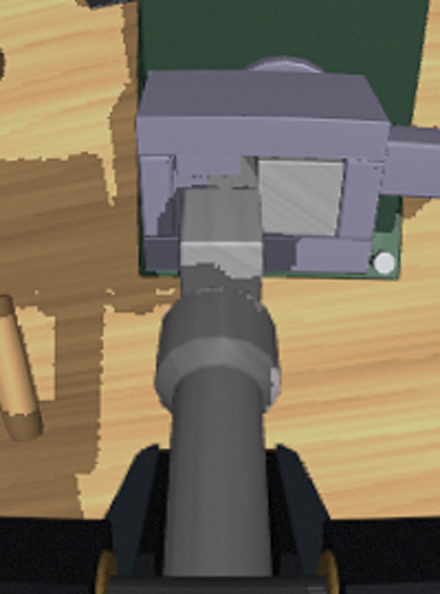

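Run:
```python
from h import *; import pickle
a,f=pickle.load(open("f20.pkl","rb"))
r1=[];r2=[]
for d in (78,84,90):
    K=tiltframe(np.radians(28)); o=SO+SR@[29,0,-d]
    im=cv2.resize(a["img"][155:195,252:287,::-1],None,fx=7,fy=7,interpolation=cv2.INTER_CUBIC)
    drawkey(im,a,K,o,proj,(252,155),7,(0,255,0));r1.append(im)
    im=cv2.resize(f["img"][90:150,290:350,::-1],None,fx=4.1,fy=4.1,interpolation=cv2.INTER_CUBIC)[:,:245]
    drawkey(im,f,K,o,fproj,(290,90),4.1,(0,255,0));r2.append(im)
cv2.imwrite("pics/ck6.png",np.vstack([np.hstack(r1),np.hstack(r2)]));
```

```text
(no output)
```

View pics/ck6.png

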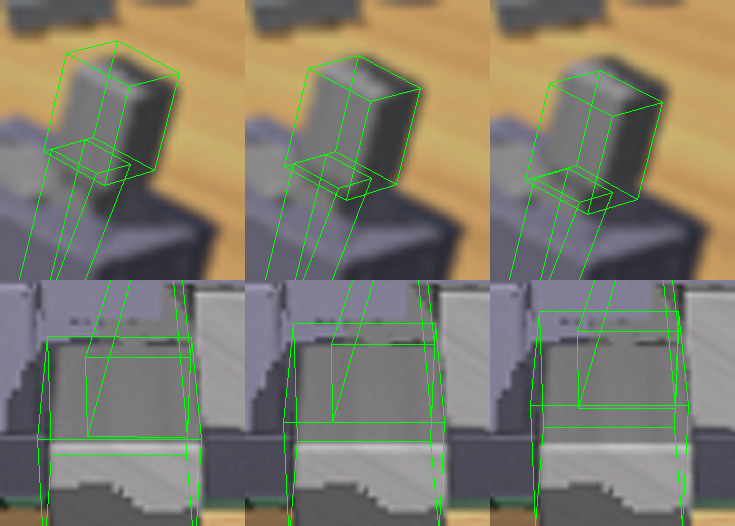

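Run:
```python
from h import *; import pickle
from scipy.optimize import least_squares
a,f=pickle.load(open("f20.pkl","rb"));tcp=np.array([565.3,-100.3,290.7])
im=f["img"][140:220,285:350,::-1];cv2.imwrite("pics/dz.png",cv2.resize(im,None,fx=7,fy=7,interpolation=cv2.INTER_CUBIC))
im=a["img"][110:160,260:290,::-1];cv2.imwrite("pics/dz2.png",cv2.resize(im,None,fx=10,fy=10,interpolation=cv2.INTER_CUBIC))
```

```text
(no output)
```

View pics/dz.png

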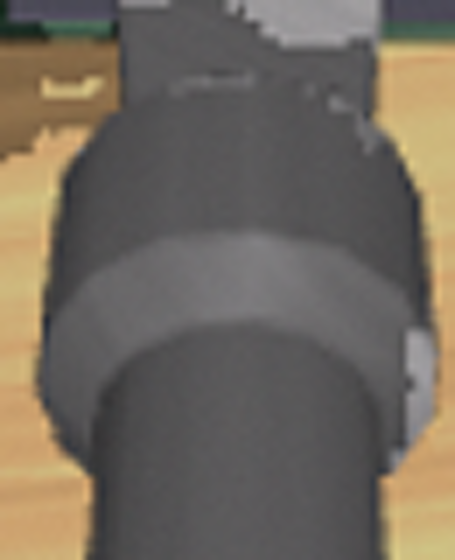

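View pics/dz2.png

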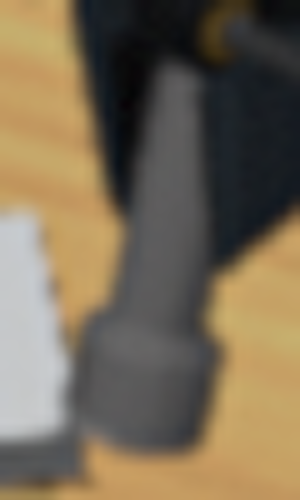

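Run:
```python
from h import *; import pickle
from scipy.optimize import least_squares
a,f=pickle.load(open("f20.pkl","rb"));tcp=np.array([565.3,-100.3,290.7])
t=np.linspace(0,2*np.pi,200)
def ring(k,o,r,z): return np.c_[r*np.cos(t),r*np.sin(t),0*t+z]@k.T+o
def feat(v):
    k=tiltframe(v[0]);o=tcp+[0,0,8]-k@[0,v[2],v[1]]
    m=lambda r,z:(fproj(f,ring(k,o,r,z))-[285,140])*7
    return [m(19,0)[:,1].min(),m(19,25)[:,1].min(),m(13,30)[:,1].min(),(proj(a,ring(k,o,19,0))[:,1].max()-110)*10]
obs=np.array([80,232,322,450])
q=least_squares(lambda v:(np.array(feat(v))-obs)/[7,7,7,8],[.47,73,5]);v=q.x
k=tiltframe(v[0]);o=tcp+[0,0,8]-k@[0,v[2],v[1]]
print(np.degrees(v[0]),v[1:],np.round(feat(v),0),"foot",o,"axis at P rel h:")
# straighten plan: foot side touching hub front edge at shaft x=-15
h=np.array([-.988,.151,0]);E=SO+SR@[-15,38,0];print("E2",E)
# vertical drift, foot bottom 12 below E2, axis 19 toward robot
for th in (v[0],0.):
    kk=tiltframe(th);
    # contact: foot far side line (y=-19) at drift z=12
    oo=E-kk@[0,-19,12]; print(np.degrees(th),"tcp",(oo+kk@[0,v[2],v[1]]-[0,0,8]).round(1),"foot",oo.round(1))
```

```text
21.682239909190145 [70.35113878  9.58168135] [ 80. 231. 323. 450.] foot [ 599.79325431 -105.58372923  236.8664415 ] axis at P rel h:
E2 [ 602.78669855 -155.25030048  136.71621625]
21.682239909190145 tcp [ 555.2 -148.   172.4] foot [ 589.7 -153.2  118.5]
0.0 tcp [ 574.5 -150.9  187.1] foot [ 584.  -152.4  124.7]
```

Emit:
arm_command:
  deltas:
    - [0.15,[-20,-10,10],0]
    - [0.15,[-27,-30,0],0]
    - [0.15,[-27,-45.5,-20],0]
    - [0.15,[-27,-45.5,-60],0]
    - [0.15,[-27,-45.5,-95],0]
    - [0.15,[-27,-45.5,-108],0]
    - [0.15,[-27,-45.5,-111],0]
    - [0.15,[-27,-45.5,-111],0]
  grip_force: 15

```text
time_s: 32.7
ee_pos: [539.1, -146.2, 178.8]
ee_rot: [175.0, 89.9, -13.8]
force: [-0.3, 0.4, -4.8]
gripper_width: 25.0
```

Run:
```python
from h import *; import pickle
f=save("wrist","w21",(200,20,440,290),2.2);a=save("scene","s21",(200,90,310,220),4.6); pickle.dump([a,f],open("f21.pkl","wb"))
s,R=pose();print(s["time_s"],s["ee_pos"],s["force"],s["gripper_width"])
```

```text
32.8 [ 539.63118548 -146.36873638  180.18086672] [-0.21127069 -0.1394645  -4.93206786] 24.95659292440106
```

View pics/s21.png

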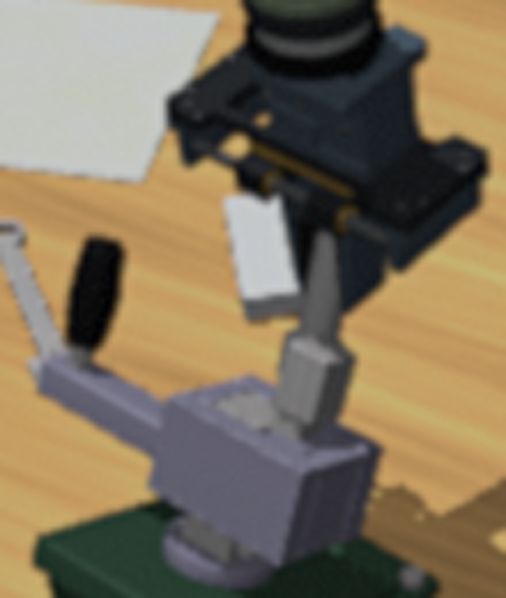

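View pics/w21.png

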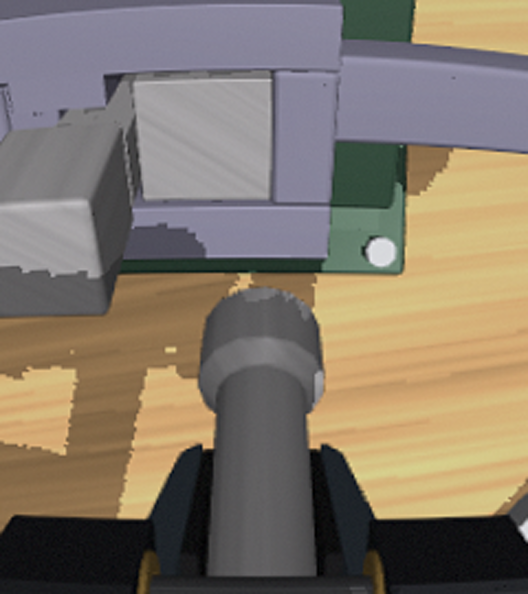

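Emit:
arm_command:
  deltas:
    - [0.15,[6,-0.9,0],0]
    - [0.15,[11,-1.7,1],0]
    - [0.15,[16,-2.5,2],0]
    - [0.15,[20,-3,3],0]
    - [0.15,[24,-3.7,4],0]
    - [0.15,[28,-4.3,5],0]
    - [0.15,[32,-4.9,6],0]
    - [0.15,[35,-5.4,7],0]
    - [0.15,[35,-5.4,7],0]

```text
time_s: 33.7
ee_pos: [573.9, -151.7, 185.6]
ee_rot: [175.8, 89.9, -13.0]
force: [-1.9, 0.2, -4.3]
gripper_width: 24.3
```

Run:
```python
from h import *; import pickle
f=save("wrist","w22",(200,20,440,290),2.2);a=save("scene","s22",(200,90,310,220),4.6); pickle.dump([a,f],open("f22.pkl","wb"))
s,R=pose();print(s["time_s"],s["ee_pos"],s["force"],s["gripper_width"])
```

```text
33.8 [ 573.79106508 -151.62407762  185.61755651] [-2.38914742  1.14831555 -3.99460387] 24.605639517366114
```

View pics/s22.png

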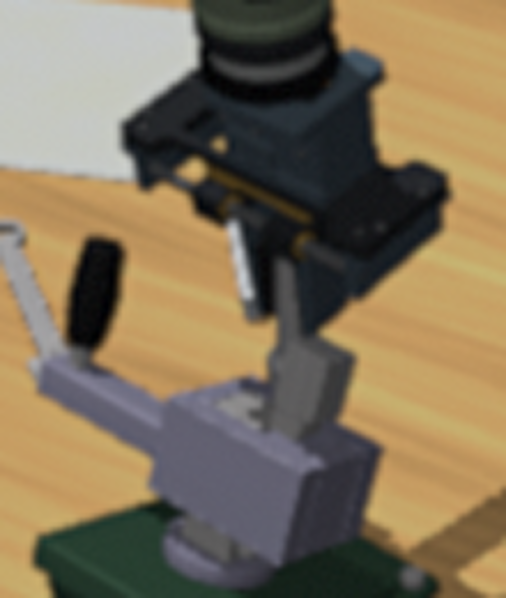

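View pics/w22.png

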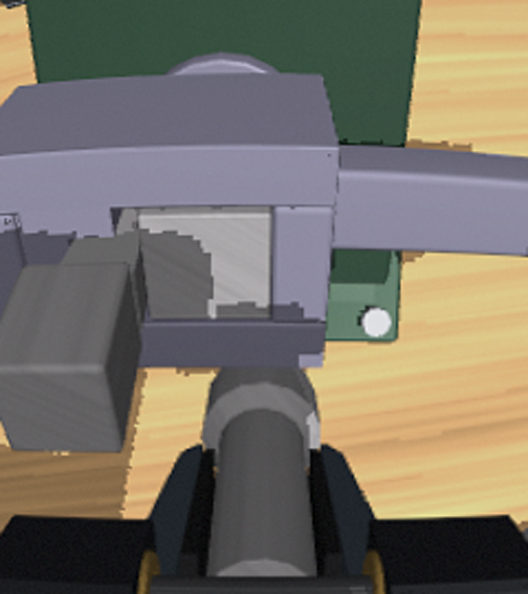

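Emit:
arm_command:
  deltas:
    - [0.15,[4,-0.6,0.5],0]
    - [0.15,[8,-1.2,1],0]
    - [0.15,[12,-1.8,1],0]
    - [0.15,[12,-1.8,1],0]

```text
time_s: 34.2
ee_pos: [586.0, -153.5, 186.5]
ee_rot: [168.5, 89.9, -20.3]
force: [-3.2, -0.1, -3.8]
gripper_width: 25.3
```

Run:
```python
from h import *; import pickle
f=save("wrist","w23",(200,80,440,290),2.8);a=save("scene","s23",(200,90,310,220),4.6); pickle.dump([a,f],open("f23.pkl","wb"))
s,R=pose();print(s["time_s"],s["ee_pos"],s["force"],s["gripper_width"])
```

```text
34.3 [ 585.87326175 -153.48017008  186.43471491] [-2.47841418  0.47042213 -4.10529465] 24.937631615068444
```

View pics/w23.png

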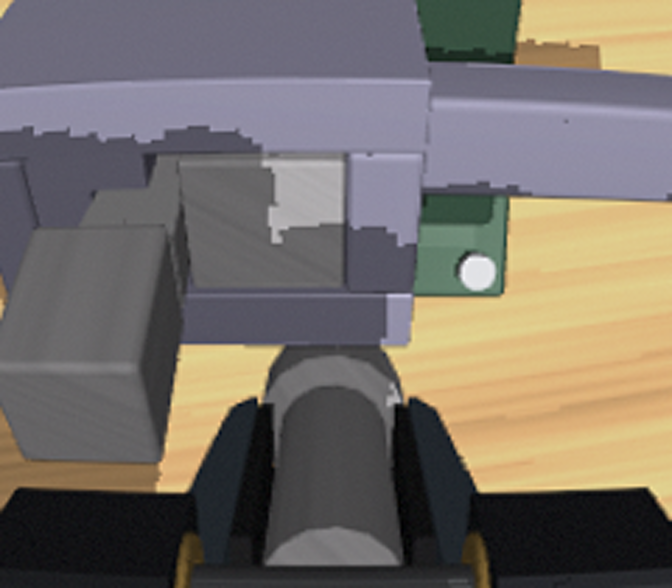

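View pics/s23.png

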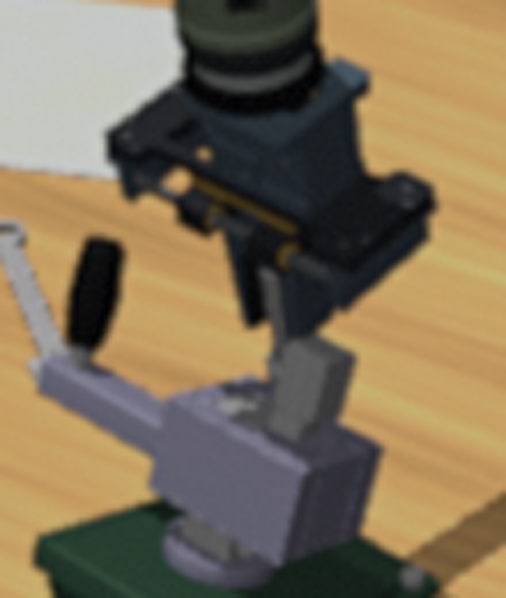

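Emit:
arm_command:
  deltas:
    - [0.15,[-10,1.5,2],0]
    - [0.15,[-25,3.7,15],0]
    - [0.15,[-60,10,30],0]
    - [0.15,[-95,30,40],0]
    - [0.15,[-120,65,40],0]
    - [0.15,[-135,105,30],0]
    - [0.15,[-149,145,10],0]
    - [0.15,[-149,185,-20],0]
    - [0.15,[-149,220,-40],0]
    - [0.15,[-149,240.6,-60],0]
    - [0.15,[-149,240.6,-80],0]
    - [0.15,[-149,240.6,-80],0]

```text
time_s: 35.5
ee_pos: [434.5, 87.6, 104.9]
ee_rot: [20.2, 89.8, -168.5]
force: [-0.2, -0.3, -5.3]
gripper_width: 25.0
```

Run:
```python
from h import *; import pickle
f=save("wrist","w24",(200,80,440,290),2.8);a=save("scene","s24",(310,100,420,230),4.6); pickle.dump([a,f],open("f24.pkl","wb"))
s,R=pose();print(s["time_s"],s["ee_pos"],s["force"],s["gripper_width"])
```

```text
35.6 [436.67661031  87.21844211 107.13132962] [-0.01123316  0.21285105 -4.38114605] 25.262144396279744
```

View pics/s24.png

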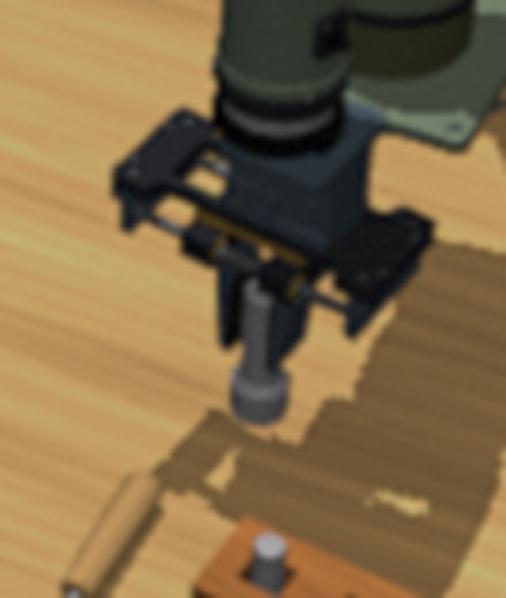

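View pics/w24.png

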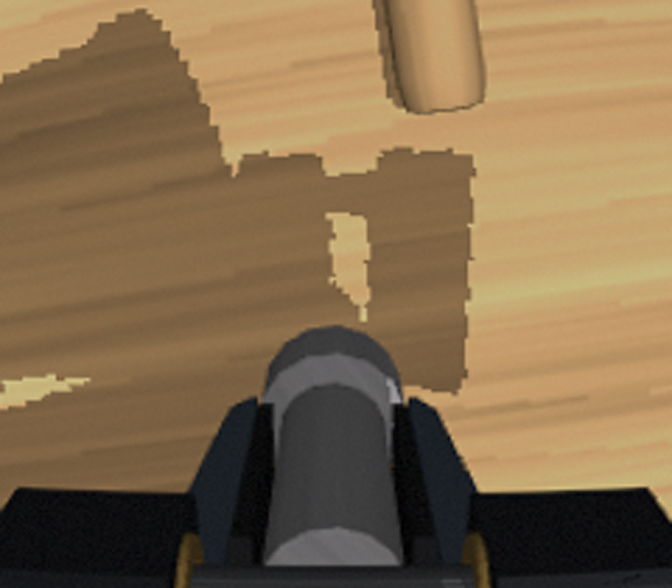

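Emit:
arm_command:
  deltas:
    - [0.15,[0,0,-20],0]
    - [0.15,[0,0,-33],0]
    - [0.15,[0,0,-37],0]
    - [0.15,[0,0,-40],0]
    - [0.15,[0,0,-42],0]
    - [0.15,[0,0,-43],0]
    - [0.15,[0,0,-43],0]
    - [0.15,[0,0,-43],0]

```text
time_s: 36.4
ee_pos: [437.6, 87.2, 66.1]
ee_rot: [-167.2, 89.8, 4.0]
force: [-4.3, -0.7, 10.5]
gripper_width: 24.9
```

Emit:
arm_command:
  deltas:
    - [0.15,[0,0,1],0]
    - [0.15,[0,0,1],0]
    - [0.35,[0,0,1],0]
    - [0.45,[0,0,1],0]
    - [0.55,[0,0,1],0]
    - [0.55,[0,0,1],0]
    - [0.55,[0,0,25],0]
    - [0.55,[0,0,60],0]
    - [0.55,[0,0,100],0]
    - [0.55,[-30,0,140],0]
    - [0.55,[-40,0,150],0]

```text
time_s: 37.5
ee_pos: [396.4, 87.5, 217.1]
ee_rot: [-159.7, 89.6, 11.5]
force: [1.4, 0.2, -0.2]
gripper_width: 50.3
```

Run:
```python
from h import *; import pickle
f=save("wrist","w25");a=save("scene","s25",(190,120,440,290),3.2);b=save("top","t25",(200,140,440,270),3.33); pickle.dump([a,b,f],open("f25.pkl","wb"))
s,R=pose();print(s["time_s"],s["ee_pos"],s["force"],s["gripper_width"])
```

```text
37.65 [396.06706166  87.28097025 213.40035297] [ 0.15878214  0.01033328 -0.51342315] 50.067220451876395
```

View pics/s25.png

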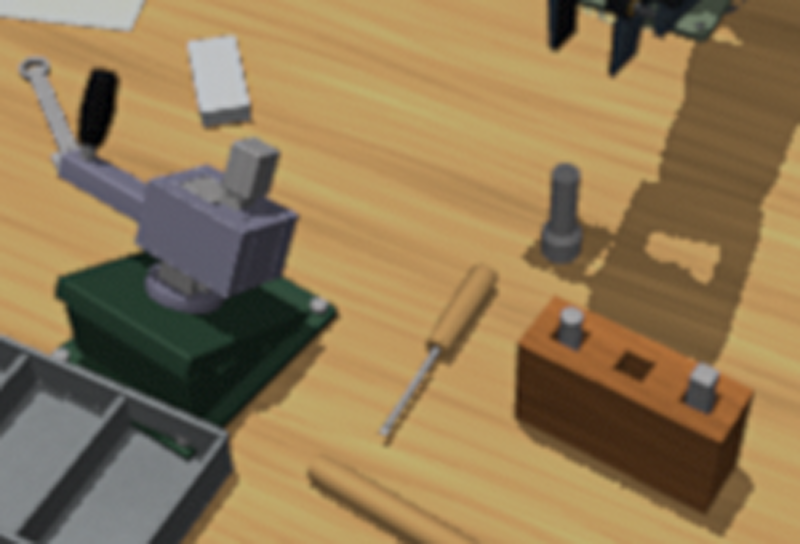

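View pics/w25.png

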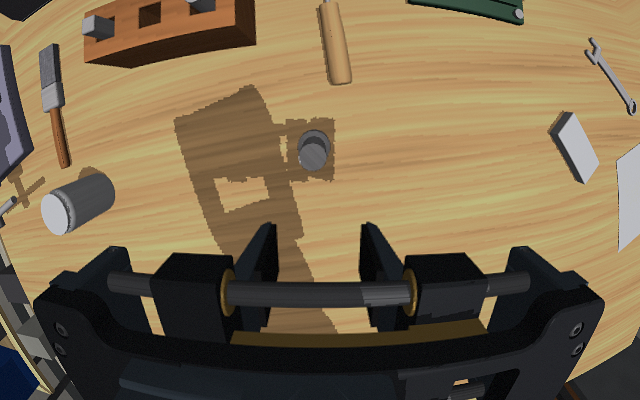

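Run:
```python
from h import *; import pickle
a,b,f=pickle.load(open("f25.pkl","rb"));w=pickle.load(open("f21.pkl","rb"))[1]
r1=[]
for d in (80,83,86):
    K=tiltframe(np.radians(28)); o=SO+SR@[29.3,0,-d]
    im=cv2.resize(a["img"][160:200,250:290,::-1],None,fx=6.5,fy=6.5,interpolation=cv2.INTER_CUBIC)
    drawkey(im,a,K,o,proj,(250,160),6.5,(0,255,0));r1.append(im)
i2=cv2.resize(w["img"][25:145,200:360,::-1],None,fx=4.875,fy=2.8,interpolation=cv2.INTER_CUBIC)
cv2.imwrite("pics/fin.png",np.vstack([np.hstack(r1),i2]))
```

```text
(no output)
```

View pics/fin.png

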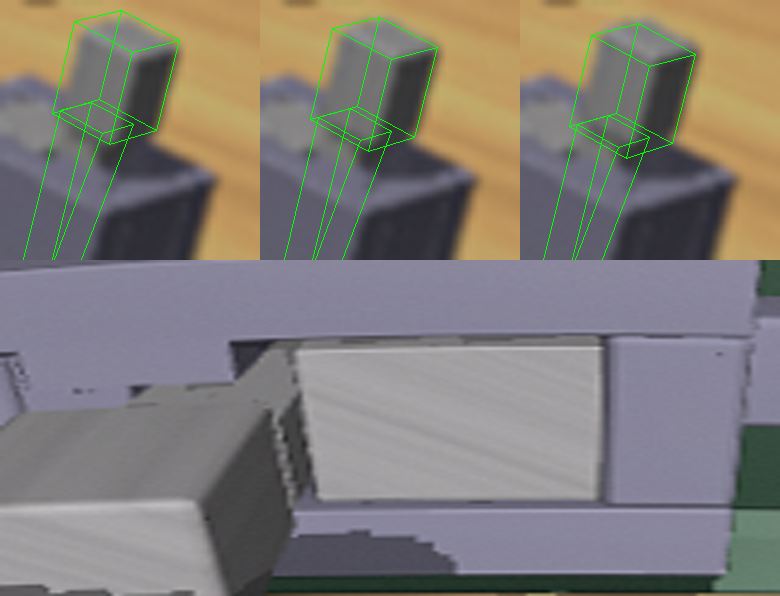

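Run:
```python
from h import *
print(env.job_done()); print(env.state()["time_s"])
```

```text
the job is handed in; nothing more can be done
None
the job is handed in; nothing more can be done
```

The key is set in the gap and driven tight, the drift is back upright on the bench, and I handed the job in at about 38 s of the 72 s allowed. The tool reports no verdict.

**How it was done**
- **Re-grip:** My first grip was across the key's y faces. The tool only turns about the vertical, so I put the key back in its slot and re-gripped it across its x faces.
- **Key:** I tilted the key to the shaft's slope by pressing it lightly against the hub's back face. I then set it thin end first into the gap and let go.
- **Drift:** I tilted the drift the same way, drove the key along the shaft, and straightened the drift against the hub's front edge. It went back within about 1 mm of where I picked it up.

**Last checks**
- **Driving force:** It took about 7 N at first and about 19 N near the end. It then rose to 42–48 N with no further movement. I pushed slightly harder once more but took no force reading at that peak.
- **Hub:** The gap between the shaft and the hub's far wall, about 4.5 mm at the start, is closed in the close-up picture.
- **Key depth:** From the scene camera the thin end is about 82–83 mm below the hub's face, at the shallow end of the 82–90 mm given. The wrist camera suggested nearer 78 mm. I trusted the scene camera because the wrist camera was off by 1–2 mm on the shaft.
- **Other things:** The drift stands upright, and the other tools and parts seen in the last pictures look unmoved.

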